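# Post a tea tube in the returns box

## Robot

A 6-joint arm with a two-finger parallel gripper is mounted at the origin on the work surface. World frame = base frame: x ahead of the robot, y to its left, z up, the work surface at z = 0. Lengths are in mm, angles in rad, forces in N, time in s.
With the tool pointing down it reaches from about 275 to 825 mm from the base axis. Payload 5.2 kg.
Tool frame: the origin (TCP) lies on the centre line of the jaws, within the pads' length; the fingertips stand 17 mm ahead of it and the grasp point (between the pads) lies 2 mm behind it; z points along the fingers, y is the direction in which the jaws open and shut (so a half turn about z gives the same grasp; the last joint's range is limited). The gripper opens to 93 mm and grips with 3 to 60 N. Pads are 15 mm wide; open, the fingers measure 128 mm over their backs; the gripper's body (75 mm by 188 mm) begins 65 mm behind the grasp point.
Start: joints at [1.021, 0.259, 1.535, -0, 1.348, -0.203], TCP at [186.918, 517.269, 235.653] pointing down, gripper open.
Joint ranges: [-3.14, 3.14], [-0.91, 2.08], [0.19, 2.58], [-1.22, 4.36], [0.22, 2.71], [-3.12, 3.12]. Speed limits (rad/s): [2.57, 2.57, 3.14, 3.14, 3.14, 3.14].

## Interface

Orientations are given as a unit quaternion [w, x, y, z].
In Python, from cell import bot gives the robot as it stands. The module is installed in compiled form; this text tells all that it offers.
- The arm moves only by the shell command python3 -m crank 'ROWS'. ROWS is JSON, a list of rows, each a list of 7 numbers: the shift along the tool's x, y, z in cm, then the turn, a rotation vector about the tool's x, y, z in rad, then the opening, from 0 (shut) to 1 (fully open). A call has 1 to 8 rows; each row shifts and turns the commanded pose from where the row before left it, along the tool's axes as they then stand; what a row does not reach is not made up. A row lasts 1/10 s, in which the tool goes at most 50 mm and 8.59 degrees, less where a joint would pass 70% of its speed; a pose out of reach is approached as far as the arm can. A call with a gripper value outside its range is refused whole. The fingers move at their own pace and stop on an object; the grip force is fixed at half the most. Time passes only in rows, so rows that do not move let the fingers close. It gives the time, the measured TCP pose, the force and the opening at its end, in the units of the state.
- bot.observe(): the state, without advancing time (a new reading comes with each control period).
- bot.snapshot(name): name is "scene" or "top"; returns (picture, depth): 420x560x3 uint8, red, green, blue; 420x560 float32, mm along the optical axis (not along the pixel's ray), 0 where there is no reading.
- bot.camera_params(name): a dict with "mtx" (3x3 intrinsics, pixels), "cam_to_world" (4x4, takes a point from camera to world coordinates). Camera axes: x right, y up, looking along -z (the intrinsics and any distortion apply to the point x, -y, -z); pixel columns grow to the right and rows downward; lengths in mm; the calibration is good to about 2 mm. A picture is of the moment at which its call begins. camera_params takes no time and is no camera call.
- bot.sign_off(): hands the job in, once; it reports no verdict.
Trained networks look in the newest picture that a camera, given by its name, has taken for a name from the list of things; names that differ only in an ending like _2 or _b are one class to them, and where a whole thing is asked for, a point or a joint stands for the part that bears it (a point fixed in the world has none). Each returns a list of dicts, best first, with "score" (0 to 1); they miss things now and then, are a little off and sometimes report something else, mostly with a low value. They report only what shows in the picture. A call takes as long as a camera call. They do not tell look-alikes from the thing itself.
- bot.find_in(thing, camera): "rect" ([left, top, right, bottom] in pixels, round what is visible of it).
- bot.regions_of(thing, camera): "pixels" (420x560 bool, what is visible of it) and "rect" ([left, top, right, bottom] in pixels, round what is visible of it).
- bot.mark_of(thing, camera): "xy" ([column, row] in pixels: a listed point, or the origin of a listed thing).
The state is a dict: "clock": time; "joint_positions": joint angles; "dq": joint speeds; "effort": joint torques, N m; "ee_pos": TCP position; "tool_rot": TCP orientation; "wrist_force": force on the tool from outside, world axes, zero at the start; "moment": the same for the moment, N m; "grip_width": finger opening in mm.
Only numpy, scipy, OpenCV 4.12 (cv2) and the standard library are available. Lean on these libraries where they do the work, as an engineer would, in place of code of your own. Each camera call takes 0.05 s, during which the arm holds its last target.

## Task

Open the plywood returns box: press the release tab down, gently, and keep it down while sliding the cover all the way open, then let the tab spring up so that the cover stays latched open. Then take the corked glass tube from its cradle, lay it in the slot on the sprung two-leaf flap, and push it down through the flap so that it drops into the box and the flap closes over it. Leave the tin, the mug and the jar where they stand.

Things in the scene. Friction and masses are not known exactly. Their poses are not given: they have to be found in the camera images.
- box: fixed plywood returns box, 220 mm (its x) by 190 mm (its y), flat top 112 mm above the table. Origin: centre of its underside; z up. The cover on top slides towards the box's +x. Along both long sides of the top run rails (at y = +-79 to 95 mm, up to 127 mm above the table, reaching to x = +155 mm); nothing stands higher but the tab. The inside is one open space, floor at 6 mm.
- slot (a point): centre of the slot in the box's top, at the level of the top surface, 57 mm to the box's -x side of its origin; it stays with the box. The slot is 150 mm long (along y) and 40 mm wide (along x), hidden by the cover at first. Its floor is the two-leaf flap, 8 mm below the top surface.
- leaf_a (a joint): one leaf of the sprung two-leaf flap under the slot, hinged 24 mm to the -x side of the slot's centre, the other on the +x side; each is 23.5 by 146 by 4 mm, they meet at the slot's middle. 0 = shut, level; 1.4 rad = hanging. They carry the tube. Push it with 6 to 20 N, closed fingertips on its crown, until its top is 20 to 35 mm below the box's top; it drops and they spring shut.
- leaf_b (a joint): the other leaf of the flap, the same, hinged 24 mm to the +x side of the slot's centre. 0 = shut, up to 1.4 rad = hanging down.
- cover (a joint): plywood cover, 102 mm (x) by 162 mm (y), 9 mm thick, top 122 mm above the table; 0 = shut, 0.090 m = fully open, sliding to the box's +x. Slides with about 3 N once released. Shut, it covers from 36 mm on the slot's -x side to 66 mm on its +x side; fully open, its near edge is 54 mm beyond the slot's centre.
- tab (a joint): release tab in the cover, 0 = up, 0.008 m = pressed to its stop; spring 4 N at first, 8 N at the stop. Its tooth catches in notches at cover 0, 0.030, 0.060 and the open end (0.086 to 0.090); the cover slides only while it is pressed more than about 0.005. Let up on the way, it catches in the next notch; in the last it springs up and latches the cover open. More than 30 N of finger force snaps it.
- tread (a point): centre of the tab's tread, where a fingertip presses; moves with tab and cover. When up it is 15 mm above the cover's top, but the screwed-on thumb plate is set up to 5 mm higher or lower than this point, differently each time: feel for its surface. Tread 32 mm (x) by 50 mm (y); at its +x end a rib 9 mm high, 8 mm thick, 50 mm long, near face 16 mm from this point, to push against.
- cradle: fixed plywood cradle holding the tube, 120 by 64 mm. Origin: centre of its underside, z up, x along the tube. Two cross bars at x = +-45 mm (14 mm thick) carry the tube, with ears up to 36 mm height on either side of it; between them it is open down to the 8 mm base board.
- tube_mid (a point): centre of the corked glass tube, 130 mm long along its x (cork at +x), 36 mm in diameter, about 150 g; lying in the cradle its centre is 42 mm above the table.
- tin: steel tin, 68 mm across, about 90 mm tall, upright; origin at the centre of its underside. Leave alone.
- cup: white mug, 76 mm across, 75 mm tall, upright; origin at the centre of its underside. Leave alone.
- vial: wide corked glass jar, 56 mm across, 105 mm tall, upright; origin at the centre of its underside. Leave alone.
Not all that is in view belongs to the job. What is shaped like the part that bears tube_mid but purple or yellow is not meant.

How it is judged (in metres and radians):
On the way, in this order (a step that is already met when the one before it is completed fails the run):
1. the cover is fully open with the tab up in its last notch (value of joint cover above 0.083 m and value of joint tab below 0.003 m), for 0.2 s.
2. the tube lies lengthways in the slot, on the flap (z of tube_mid in the frame of slot between -0.005 and 0.014 m and horizontal distance between tube_mid and slot below 0.015 m and angle between the x axis of tube_mid and the y axis of box, either way round below 0.2 rad), for 0.1 s.
At the end, for the whole second after the job is handed in: The tube lies at rest inside the box below the flap (its centre less than 75 mm above the table and within the box's walls), both leaves of the flap are shut (under 0.1 rad), and the cover is open by more than 83 mm with the tab up (pressed less than 3 mm) (all of step 1 and z of tube_mid in the frame of box between 0.005 and 0.075 m and x of tube_mid in the frame of box between -0.1 and 0.1 m and y of tube_mid in the frame of box between -0.085 and 0.085 m and linear speed of tube below 0.05 m/s and value of joint each of leaf_a, leaf_b below 0.1 rad); the robot touches nothing.
It fails at once if the tab is pressed or pushed with more than 30 N (contact force between tab and the fingers above 30 N).
It fails at once if the tin is shifted by more than 30 mm or tipped (distance of tin from where it was at the start of the episode above 0.03 m or angle between tin's own z axis and vertical above 0.5 rad).
It fails at once if the mug is shifted by more than 30 mm or tipped (distance of cup from where it was at the start of the episode above 0.03 m or angle between cup's own z axis and vertical above 0.5 rad).
It fails at once if the jar is shifted by more than 30 mm or tipped (distance of vial from where it was at the start of the episode above 0.03 m or angle between vial's own z axis and vertical above 0.5 rad).
It also fails if it takes over 69 s, if anything falls off the work surface, if the arm or the gripper's body presses on something with over 40 N, if the wrist force passes 120 N, or if a joint passes its speed limit or range.

## Working session

There is one attempt and no reset: what is moved stays moved. The work goes in short steps, Python scripts to look and compute and a shell command to move; the robot and the scene stay as the last step left them, time stands still between calls to the robot, and variables do not carry over. Pictures are saved under pics/ and viewed, and the job is handed in when it is done.

```bash
mkdir -p pics; ls; cat > h.py <<'E'
import numpy as np, cv2
from cell import bot
def snap(cam,name=None):
    p,d=bot.snapshot(cam)
    if name: cv2.imwrite('pics/%s.png'%name,cv2.cvtColor(p,cv2.COLOR_RGB2BGR))
    return p,d
def world(cam,d):
    c=bot.camera_params(cam);K=np.array(c['mtx']);T=np.array(c['cam_to_world'])
    h,w=d.shape;u,v=np.meshgrid(np.arange(w),np.arange(h))
    x=(u-K[0,2])/K[0,0]*d;y=(v-K[1,2])/K[1,1]*d
    P=np.stack([x,-y,-d,np.ones_like(d)],-1)@T.T
    P=P[...,:3];P[d==0]=np.nan
    return P
def ray(cam,uv,z):
    c=bot.camera_params(cam);K=np.array(c['mtx']);T=np.array(c['cam_to_world'])
    r=T[:3,:3]@np.array([(uv[0]-K[0,2])/K[0,0],-(uv[1]-K[1,2])/K[1,1],-1]);o=T[:3,3]
    return o+r*(z-o[2])/r[2]
E
python3 - <<'E'
from h import *
for c in ['scene','top']:
    p,d=snap(c,c+'0'); np.save(c+'0.npy',d); print(bot.camera_params(c))
    for t in ['box','cradle','tube_mid','tread','slot']:
        print(c,t,[(m['score'],np.round(m['xy'],1)) for m in bot.mark_of(t,c)][:4])
print(bot.observe())
E
```

```text
pics
{'mtx': array([[418.51723997,   0.        , 279.36206282],
       [  0.        , 418.51723997, 209.45569183],
       [  0.        ,   0.        ,   1.        ]]), 'cam_to_world': array([[ 1.37146507e-01, -8.42437241e-01,  5.21047340e-01,
         1.23029464e+03],
       [ 9.90545262e-01,  1.14884099e-01, -7.49781762e-02,
        -7.48927546e+01],
       [ 3.30435377e-03,  5.26403970e-01,  8.50228171e-01,
         1.13533340e+03],
       [ 0.00000000e+00,  0.00000000e+00,  0.00000000e+00,
         1.00000000e+00]])}
scene box [(0.91, array([333.1, 200.4]))]
scene cradle [(0.6, array([215.3, 229.8]))]
scene tube_mid [(0.83, array([207.9, 188.5])), (0.8, array([154.8, 233.7])), (0.75, array([217.3, 274.4])), (0.63, array([209.7, 225.1]))]
scene tread [(0.47, array([338.8, 175.3]))]
scene slot [(0.92, array([337.4, 168.5]))]
{'mtx': array([[487.2644535 ,   0.        , 276.88838479],
       [  0.        , 487.2644535 , 207.61817459],
       [  0.        ,   0.        ,   1.        ]]), 'cam_to_world': array([[-2.87940777e-02,  9.93432732e-01, -1.10735309e-01,
         4.45377671e+02]
[... 595 characters left out ...]
lock': 0.6, 'joint_positions': array([ 1.02119841e+00,  2.58556578e-01,  1.53500117e+00, -3.29021553e-05,
        1.34798828e+00, -2.02785706e-01]), 'dq': array([ 1.18543577e-03, -1.55132433e-03, -2.98720794e-05,  5.53979454e-04,
       -1.49925970e-04, -2.22486503e-03]), 'effort': array([-1.02246056e-03, -4.36952019e+01, -2.84181833e+01,  7.17440411e-02,
        3.15024960e-02, -4.72695172e-05]), 'ee_pos': array([186.92993814, 517.26485999, 235.67566369]), 'tool_rot': array([2.34886976e-05, 1.72534786e-01, 9.85003425e-01, 1.57918731e-05]), 'wrist_force': array([ 0.39288245, -0.50688688,  0.12384463]), 'moment': array([ 0.00833936, -0.00553935, -0.03119324]), 'grip_width': 93.05492580113456}
```

View pics/scene0.png

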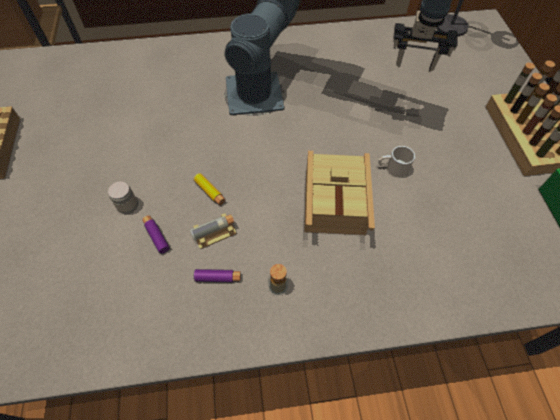

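View pics/top0.png

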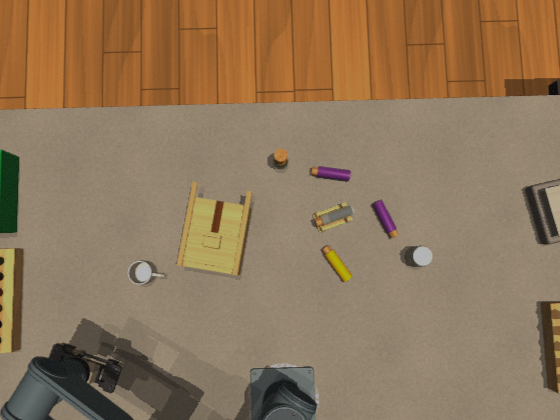

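The scene picture shows these candidates for the tube: yellow at (208,188), purple at (155,234), purple at (217,275), and clear glass in the cradle at (212,228). I choose the clear one in the cradle. I'll check it in close crops.

```bash
python3 - <<'E'
from h import *
a=cv2.imread('pics/top0.png')[130:300,160:420]; cv2.imwrite('pics/top0c.png',cv2.resize(a,None,fx=3,fy=3,interpolation=cv2.INTER_CUBIC))
b=cv2.imread('pics/scene0.png')[130:300,180:400]; cv2.imwrite('pics/scene0c.png',cv2.resize(b,None,fx=3.5,fy=3.5,interpolation=cv2.INTER_CUBIC))
for c in ['scene','top']:
    d=np.load(c+'0.npy');P=world(c,d)
    print(c,'table z',np.nanmedian(P[330:350,150:400,2]) if c=='scene' else np.nanmedian(P[120:140,100:500,2]))
    z=P[...,2]
    # box
    x,y=P[...,0],P[...,1]
    m=(z>60)&(x>300)&(x<720)
    n,l,s,ce=cv2.connectedComponentsWithStats(m.astype(np.uint8))
    for i in range(1,n):
        if s[i,4]>30:
            q=P[l==i]; r=cv2.minAreaRect(q[:,:2].astype(np.float32)); print(i,s[i],np.round(q.mean(0)),'zmax',q[:,2].max(),r)
    for t,zz in [('box',0),('slot',112),('tread',137),('tube_mid',42),('cradle',0)]:
        for m_ in bot.mark_of(t,c)[:4]: print(t,m_['score'],np.round(ray(c,m_['xy'],zz)))
E
```

```text
scene table z -0.16888361159226406
1 [ 513   83   47   83 2190] [402. 900. 129.] zmax 223.72372577785393 ((407.61346435546875, 944.8902587890625), (212.4514617919922, 187.84658813476562), 1.8422143459320068)
10 [382 146  33  21 211] [426. 441.  69.] zmax 78.72374068148315 ((430.0368957519531, 439.5009765625), (75.7967529296875, 93.92140197753906), 27.038034439086914)
12 [ 305  151   70   80 4624] [560. 199. 116.] zmax 152.76747118552657 ((556.9266357421875, 198.8463134765625), (190.7821807861328, 269.9906311035156), 78.9947280883789)
17 [548 169  12  29 191] [597. 880.  82.] zmax 113.70621186727612 ((606.6312866210938, 880.3912963867188), (10.334002494812012, 76.65780639648438), 87.28600311279297)
18 [108 182  25  23 435] [ 462. -452.   84.] zmax 95.06195548312667 ((456.6274719238281, -453.51318359375), (64.88030242919922, 63.27754592895508), 81.91421508789062)
box 0.91 [524. 202.   0.]
slot 0.92 [481. 212. 112.]
tread 0.47 [525. 204. 137.]
tube_mid 0.83 [ 452. -192.   42.]
tube_mid 0.8 [ 594. -356.   42.]
tube_mid 0.75 [ 749. -180.   42.]
tube_mid 0.63 [ 587. -193.   42.]
cradle 0.6
[... 807 characters left out ...]
525390625, -452.21240234375), (64.68870544433594, 62.968318939208984), 42.216835021972656)
26 [  0 248  14  68 496] [411. 876.  64.] zmax 82.95250805232172 ((408.3269958496094, 873.8687744140625), (211.69464111328125, 43.6639404296875), 1.929434061050415)
28 [127 261  35  24 172] [425. 439.  71.] zmax 84.74966927795481 ((428.81292724609375, 436.781982421875), (74.6231689453125, 96.08300018310547), 21.40153694152832)
box 0.67 [531. 208.   0.]
slot 0.75 [473. 224. 112.]
tread 0.75 [513. 214. 137.]
tube_mid 0.95 [ 730. -180.   42.]
tube_mid 0.84 [ 434. -180.   42.]
tube_mid 0.77 [ 571. -355.   42.]
tube_mid 0.75 [ 586. -198.   42.]
cradle 0.53 [ 598. -199.    0.]
cradle 0.43 [ 589. -203.    0.]
```

View pics/top0c.png

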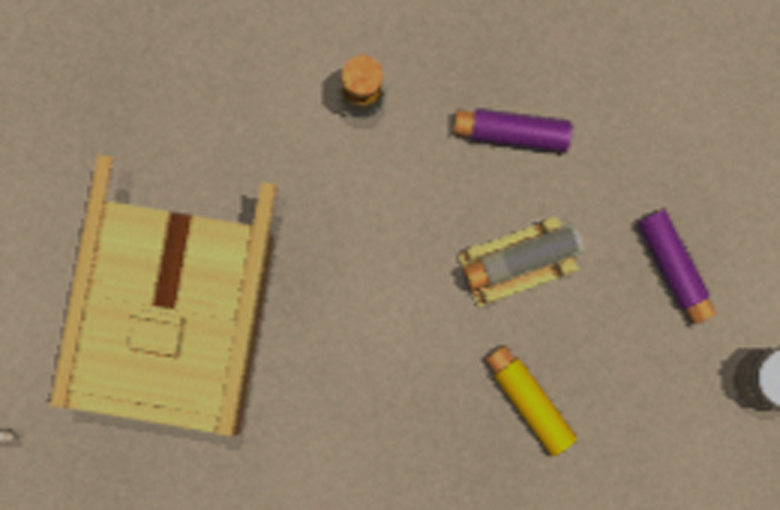

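View pics/scene0c.png

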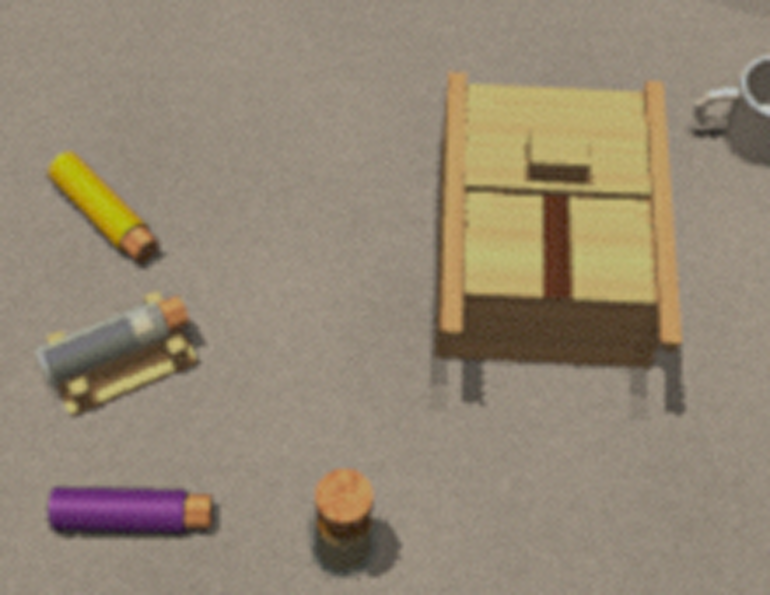

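```bash
python3 - <<'E'
from h import *
th=np.deg2rad(-11.1);o=np.array([535.4,203.8])
R=np.array([[np.cos(th),-np.sin(th)],[np.sin(th),np.cos(th)]])
for c in ['scene','top']:
    P=world(c,np.load(c+'0.npy'));B=(P[...,:2]-o)@R;z=P[...,2]
    ins=(abs(B[...,0])<170)&(abs(B[...,1])<110)&(z>60)
    # edges of rails
    for s in (1,-1):
        m=ins&(z>118)&(s*B[...,1]>75)
        q=B[m]; print(c,'rail',s,np.percentile(q,[1,50,99],axis=0).round(1).tolist(),np.median(z[m]))
        pf=np.polyfit(q[:,0],q[:,1],1);print('slope',pf)
    m=ins&(abs(B[...,1])<70)&(z>130)
    print('tab pts',m.sum());
    q=np.c_[B[m],z[m]]; print(np.percentile(q,[2,50,98],axis=0).round(1))
    for x0 in range(-30,60,5):
        k=ins&(abs(B[...,1])<15)&(abs(B[...,0]-x0)<2.5)
        if k.sum(): print(x0,k.sum(),np.median(z[k]).round(1),end='; ')
    print()
    for y0 in range(-60,61,6):
        k=ins&(abs(B[...,1]-y0)<3)&(abs(B[...,0]+18)<10)
        if k.sum(): print(y0,np.median(z[k]).round(1),end='; ')
    print()
    # tube
    k=(abs(P[...,0]-586)<90)&(abs(P[...,1]+195)<90)&(z>20)&(z<75)
    n,l,s,ce=cv2.connectedComponentsWithStats(k.astype(np.uint8))
    i=1+np.argmax(s[1:,4]);q=P[l==i];print('cradle',s[i],cv2.minAreaRect(q[:,:2].astype(np.float32)))
    for zz in(45,50):
        q=P[(l==i)&(z>zz)];r=cv2.minAreaRect(q[:,:2].astype(np.float32));ln=cv2.fitLine(q[:,:2].astype(np.float32),cv2.DIST_HUBER,0,.01,.01).ravel();print('tube',len(q),r,ln,np.degrees(np.arctan2(ln[1],ln[0])),np.percentile(q[:,2],95))
E
```

```text
scene rail 1 [[-107.4, 75.5], [23.3, 85.7], [155.4, 94.5]] 126.31895241711698
slope [7.45532955e-03 8.52330064e+01]
scene rail -1 [[-104.7, -95.6], [24.4, -87.2], [154.8, -75.3]] 126.44131048001418
slope [-1.32916309e-02 -8.66461489e+01]
tab pts 217
[[-37.7 -25.6 132.7]
 [-14.6  -1.7 140. ]
 [  3.7  22.3 150.4]]
-30 13 139.7; -25 14 138.6; -20 13 138.2; -15 11 139.0; -10 1 142.4; -5 13 148.1; 0 58 136.3; 5 28 123.1; 10 27 117.0; 15 16 111.1; 20 13 112.1; 25 13 113.8; 30 14 112.1; 35 14 112.8; 40 14 111.7; 45 14 112.0; 50 15 111.9; 55 16 111.7; 
-60 120.1; -54 121.7; -48 122.1; -42 121.6; -36 122.1; -30 121.4; -24 137.3; -18 139.0; -12 138.4; -6 138.6; 0 138.4; 6 139.1; 12 139.0; 18 138.7; 24 139.4; 30 122.7; 36 122.3; 42 122.9; 48 121.8; 54 122.8; 60 121.4; 
cradle [190 213  44  33 609] ((592.9497680664062, -186.29141235351562), (65.17094421386719, 129.69403076171875), 19.170488357543945)
tube 447 ((594.2615966796875, -185.96749877929688), (37.83800506591797, 129.55210876464844), 20.400876998901367) [ 3.3187994e-01 -9.4332165e-01  5.9925989e+02 -1.8612215e+02] -70.61707 61.5870208954
[... 808 characters left out ...]
 -30 122.1; -24 136.9; -18 140.6; -12 140.0; -6 139.8; 0 139.7; 6 138.2; 12 141.9; 18 140.6; 24 139.7; 30 122.6; 36 122.4; 42 121.3; 48 122.0; 54 121.1; 60 121.2; 
cradle [314 202  40  29 510] ((591.3244018554688, -185.5740509033203), (63.54335403442383, 130.28921508789062), 18.033348083496094)
tube 406 ((586.781982421875, -187.87258911132812), (54.446861267089844, 131.2801055908203), 24.898950576782227) [ 3.2322979e-01 -9.4632053e-01  5.9166779e+02 -1.8593950e+02] -71.14163 64.15111139774672
tube 354 ((591.0348510742188, -185.66835021972656), (34.23802185058594, 130.35287475585938), 18.330101013183594) [ 3.2129759e-01 -9.4697827e-01  5.9186768e+02 -1.8659859e+02] -71.25858 64.25630177408168
```

```bash
cat >> h.py <<'E'
from scipy.spatial.transform import Rotation as Ro
def st():
    s=bot.observe();q=np.array(s['tool_rot']);return s,Ro.from_quat(q[[1,2,3,0]])
TH=np.deg2rad(-11.2);O=np.array([535.3,203.3])
def bw(x,y): return O+np.array([x*np.cos(TH)-y*np.sin(TH),x*np.sin(TH)+y*np.cos(TH)])
def wb(p): d=np.array(p[:2])-O;return np.array([d[0]*np.cos(TH)+d[1]*np.sin(TH),-d[0]*np.sin(TH)+d[1]*np.cos(TH)])
def go(x,y,z,yaw=None):
    # yaw: world angle of tool y axis, deg; prints shift in tool axes cm
    s,r=st();p=np.array(s['ee_pos']);m=r.as_matrix()
    tx=np.degrees(np.arctan2(m[1,1],m[0,1]))
    print('t',s['clock'],'pos',p.round(1),'box',wb(p).round(1),'yawY',tx.round(2),'tilt',m[:,2].round(4),'F',np.round(s['wrist_force'],1),'grip',round(s['grip_width'],1))
    print('shift cm',(m.T@(np.array([x,y,z])-p)/10).round(2), 'turn z',None if yaw is None else np.round(-np.radians((yaw-tx+90)%180-90),3))
    if yaw is not None:
        R2=Ro.from_euler('z',(yaw-tx+90)%180-90,degrees=True).as_matrix()@m
        print('shift after turn',(R2.T@(np.array([x,y,z])-p)/10).round(2))
E
python3 -c "
from h import *
x,y=bw(-23,0);print(x,y);go(x,y,180,78.8)"
```

```text
512.7380314269685 207.76739007805938
t 1.1 pos [186.9 517.3 235.7] box [-402.7  240.3] yawY 70.13 tilt [ 0.  0. -1.] F [ 0.2 -0.4 -0.4] grip 93.0
shift cm [-41.16 -18.03   5.57] turn z -0.151
shift after turn [-37.97 -24.03   5.57]
```

```bash
python3 -m crank '[[0,0,0,0,0,-0.0755,0],[0,0,0,0,0,-0.0755,0],[-3.4,-2.2,0.2,0,0,0,0],[-3.4,-2.2,0.2,0,0,0,0],[-3.4,-2.2,0.2,0,0,0,0],[-3.4,-2.2,0.2,0,0,0,0],[-3.4,-2.2,0.2,0,0,0,0]]'; python3 -c "
from h import *
x,y=bw(-23,0);go(x,y,180,78.8)"
```

```text
clock: 1.8
ee_pos: [333.2, 375.2, 225.8]
tool_rot: [0.0, 0.098, 0.995, 0.0]
wrist_force: [-0.3, 0.4, -0.3]
grip_width: 41.5
t 1.8 pos [333.2 375.2 225.8] box [-231.6  129.3] yawY 78.8 tilt [ 4.e-04  3.e-04 -1.e+00] F [-0.3  0.4 -0.3] grip 41.5
shift cm [-20.86 -12.94   4.58] turn z 0.0
shift after turn [-20.86 -12.93   4.58]
```

```bash
python3 -m crank '[[-3.5,-2.2,0.8,0,0,0,0],[-3.5,-2.2,0.8,0,0,0,0],[-3.5,-2.2,0.8,0,0,0,0],[-3.5,-2.2,0.8,0,0,0,0],[-3.5,-2.1,0.8,0,0,0,0],[-3.36,-2.04,0.58,0,0,0,0],[0,0,0,0,0,0,0]]'; python3 - <<'E'
from h import *
x,y=bw(-23,0);go(x,y,180,78.8)
p,d=snap('scene');b=p[110:260,260:420,::-1];cv2.imwrite('pics/s1.png',cv2.resize(b,None,fx=4,fy=4,interpolation=cv2.INTER_CUBIC))
E
```

```text
clock: 2.5
ee_pos: [514.8, 205.3, 178.8]
tool_rot: [0.0, 0.1, 0.995, -0.001]
wrist_force: [-0.3, 0.6, 0.1]
grip_width: 0.7
t 2.5 pos [514.8 205.3 178.8] box [-20.5  -2. ] yawY 78.53 tilt [ 5.0e-04 -1.4e-03 -1.0e+00] F [-0.3  0.6  0.1] grip 0.7
shift cm [ 0.25  0.2  -0.12] turn z -0.005
shift after turn [ 0.25  0.2  -0.12]
```

View pics/s1.png

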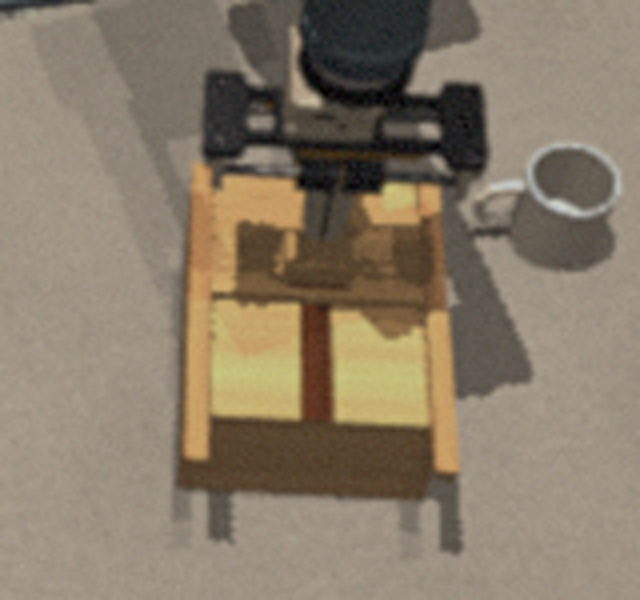

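The fingers stand over the tab, at about (325,235) in the crop. Next I feel downwards.

```bash
python3 -m crank '[[0.1,0.1,0.8,0,0,0,0],[0,0,0.6,0,0,0,0],[0,0,0,0,0,0,0],[0,0,0,0,0,0,0]]'; python3 - <<'E'
from h import *
x,y=bw(-23,0);go(x,y,157,78.8)
E
```

```text
clock: 2.95
ee_pos: [510.1, 210.8, 165.8]
tool_rot: [-0.0, 0.097, 0.995, -0.0]
wrist_force: [-0.2, 0.2, 0.3]
grip_width: 0.7
t 2.95 pos [510.1 210.8 165.8] box [-26.2   2.5] yawY 78.88 tilt [-4.e-04 -0.e+00 -1.e+00] F [-0.2  0.2  0.3] grip 0.7
shift cm [-0.32 -0.25  0.88] turn z 0.001
shift after turn [-0.32 -0.25  0.88]
```

```bash
python3 -m crank '[[0,0,0,0,0,0,0],[0,0,0,0,0,0,0]]'; python3 -m crank '[[-0.2,-0.2,0.2,0,0,0,0],[0,0,0.2,0,0,0,0],[0,0,0,0,0,0,0]]'; python3 - <<'E'
from h import *
x,y=bw(-23,0);go(x,y,157,78.8)
E
```

```text
clock: 3.15
ee_pos: [510.9, 210.3, 166.2]
tool_rot: [0.0, 0.097, 0.995, 0.0]
wrist_force: [0.1, 0.5, 0.1]
grip_width: 0.6
clock: 3.45
ee_pos: [512.4, 207.4, 161.5]
tool_rot: [-0.0, 0.098, 0.995, -0.0]
wrist_force: [0.3, 0.4, 0.8]
grip_width: 0.3
t 3.45 pos [512.4 207.4 161.5] box [-23.3  -0.4] yawY 78.76 tilt [-6.e-04 -1.e-04 -1.e+00] F [0.3 0.4 0.8] grip 0.3
shift cm [-0.03  0.04  0.45] turn z -0.001
shift after turn [-0.03  0.04  0.45]
```

Tip at 144.5. I step down 1 mm at a time.

```bash
for i in 1; do python3 -m crank '[[0,0,0.1,0,0,0,0],[0,0,0,0,0,0,0]]'; python3 -m crank '[[0,0,0.1,0,0,0,0],[0,0,0,0,0,0,0]]';python3 -m crank '[[0,0,0.1,0,0,0,0],[0,0,0,0,0,0,0]]';python3 -m crank '[[0,0,0.1,0,0,0,0],[0,0,0,0,0,0,0]]';python3 -m crank '[[0,0,0.1,0,0,0,0],[0,0,0,0,0,0,0]]'; done | grep -v rot
```

```text
clock: 3.65
ee_pos: [512.4, 207.5, 160.7]
wrist_force: [0.2, 0.0, 0.0]
grip_width: 1.0
clock: 3.85
ee_pos: [512.4, 207.6, 159.7]
wrist_force: [0.1, -0.1, 0.1]
grip_width: 0.1
clock: 4.05
ee_pos: [512.4, 207.6, 158.7]
wrist_force: [-0.9, 0.5, -0.6]
grip_width: 0.4
clock: 4.25
ee_pos: [512.4, 207.6, 157.7]
wrist_force: [-0.7, -0.2, -0.3]
grip_width: 0.3
clock: 4.45
ee_pos: [512.4, 207.6, 156.7]
wrist_force: [-0.5, 0.8, 0.7]
grip_width: -0.1
```

```bash
for i in 1; do python3 -m crank '[[0,0,0.1,0,0,0,0],[0,0,0,0,0,0,0]]'; python3 -m crank '[[0,0,0.1,0,0,0,0],[0,0,0,0,0,0,0]]';python3 -m crank '[[0,0,0.1,0,0,0,0],[0,0,0,0,0,0,0]]'; done | grep -v rot
```

```text
clock: 4.65
ee_pos: [512.6, 207.6, 156.2]
wrist_force: [-1.1, -0.5, 3.7]
grip_width: 0.4
clock: 4.85
ee_pos: [512.7, 207.6, 155.1]
wrist_force: [0.0, -0.9, 4.8]
grip_width: 0.7
clock: 5.05
ee_pos: [512.7, 207.6, 154.0]
wrist_force: [-0.7, -0.1, 4.1]
grip_width: 0.7
```

```bash
for i in 1; do python3 -m crank '[[0,0,0.1,0,0,0,0],[0,0,0.1,0,0,0,0],[0,0,0,0,0,0,0]]'; python3 -m crank '[[0,0,0.1,0,0,0,0],[0,0,0,0,0,0,0]]';python3 -m crank '[[0,0,0.1,0,0,0,0],[0,0,0,0,0,0,0]]'; done | grep -v rot
```

```text
clock: 5.35
ee_pos: [512.7, 207.6, 151.9]
wrist_force: [-0.1, -0.8, 5.8]
grip_width: 0.2
clock: 5.55
ee_pos: [512.7, 207.6, 151.0]
wrist_force: [-0.3, -0.8, 5.4]
grip_width: 0.6
clock: 5.75
ee_pos: [512.7, 207.6, 150.1]
wrist_force: [-0.5, -0.9, 6.6]
grip_width: 0.3
```

```bash
(python3 -m crank '[[0,0,0.06,0,0,0,0],[0,0,0,0,0,0,0]]'; python3 -m crank '[[-0.3,0,0,0,0,0,0],[-0.3,0,0,0,0,0,0],[0,0,0,0,0,0,0]]';python3 -m crank '[[-0.2,0,0,0,0,0,0],[-0.2,0,0,0,0,0,0],[0,0,0,0,0,0,0]]';python3 -m crank '[[-0.2,0,0,0,0,0,0],[-0.2,0,0,0,0,0,0],[0,0,0,0,0,0,0]]') | grep -v rot;python3 -c "
from h import *
x,y=bw(-23,0);go(x,y,149.5,78.8)"
```

```text
clock: 5.95
ee_pos: [512.7, 207.6, 149.5]
wrist_force: [-0.6, -0.5, 7.0]
grip_width: 0.2
clock: 6.25
ee_pos: [518.4, 206.5, 149.5]
wrist_force: [-1.4, 0.1, 7.2]
grip_width: 0.6
clock: 6.55
ee_pos: [522.2, 205.8, 149.4]
wrist_force: [-2.2, -0.2, 6.8]
grip_width: 0.4
clock: 6.85
ee_pos: [526.1, 205.0, 149.4]
wrist_force: [-1.9, -1.1, 7.0]
grip_width: 0.4
t 6.85 pos [526.1 205.  149.4] box [-9.4 -0.1] yawY 78.79 tilt [-4.e-04  2.e-04 -1.e+00] F [-1.9 -1.1  7. ] grip 0.4
shift cm [ 1.36  0.01 -0.01] turn z -0.0
shift after turn [ 1.36  0.01 -0.01]
```

```bash
(python3 -m crank '[[-0.3,0,0,0,0,0,0],[-0.3,0,0,0,0,0,0],[-0.3,0,0,0,0,0,0],[-0.3,0,0,0,0,0,0],[0,0,0,0,0,0,0]]') | grep -v rot;python3 - <<'E'
from h import *
x,y=bw(-23,0);go(x,y,149.5,78.8)
p,d=snap('scene');b=p[110:260,260:420,::-1];cv2.imwrite('pics/s2.png',cv2.resize(b,None,fx=4,fy=4,interpolation=cv2.INTER_CUBIC))
P=world('scene',d);B=(P[...,:2]-O)@np.array([[np.cos(TH),-np.sin(TH)],[np.sin(TH),np.cos(TH)]]);z=P[...,2]
k=(abs(B[...,1])>30)&(abs(B[...,1])<70)
for x0 in range(-10,60,3):
    kk=k&(abs(B[...,0]-x0)<1.5);print(x0,np.nanmedian(z[kk]).round(1),end='; ')
E
```

```text
clock: 7.35
ee_pos: [538.1, 202.6, 149.4]
wrist_force: [-1.7, -0.5, 7.2]
grip_width: 0.9
t 7.35 pos [538.1 202.6 149.4] box [ 2.9 -0.2] yawY 78.78 tilt [-1.e-04  2.e-04 -1.e+00] F [-1.7 -0.5  7.2] grip 0.9
shift cm [ 2.59  0.01 -0.  ] turn z -0.0
shift after turn [ 2.59  0.02 -0.  ]
-10 529.3; -7 527.2; -4 508.1; -1 530.5; 2 502.2; 5 522.8; 8 497.4; 11 483.3; 14 476.4; 17 468.9; 20 447.5; 23 402.8; 26 460.2; 29 492.6; 32 481.8; 35 234.8; 38 297.6; 41 477.6; 44 495.7; 47 509.9; 50 488.1; 53 488.5; 56 474.8; 59 496.3;
```

View pics/s2.png

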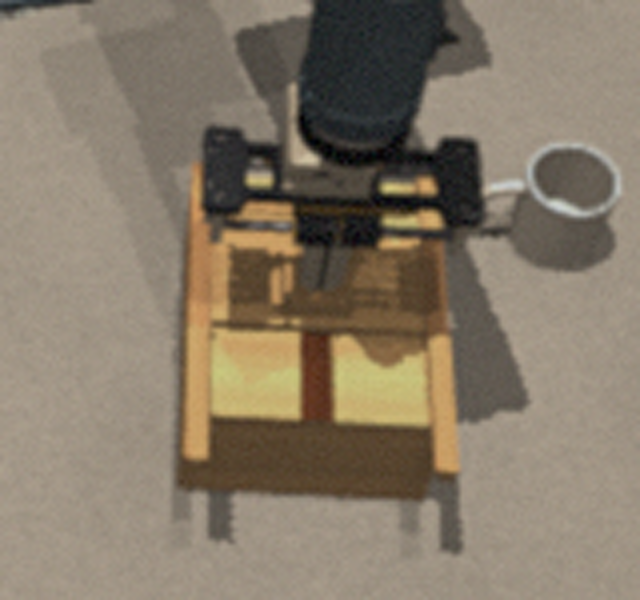

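```bash
(python3 -m crank '[[-0.4,0,0,0,0,0,0],[-0.4,0,0,0,0,0,0],[-0.4,0,0,0,0,0,0],[-0.4,0,0,0,0,0,0],[-0.4,0,0,0,0,0,0],[-0.4,0,0,0,0,0,0]]';python3 -m crank '[[-0.4,0,0,0,0,0,0],[-0.4,0,0,0,0,0,0],[-0.4,0,0,0,0,0,0],[-0.4,0,0,0,0,0,0],[-0.4,0,0,0,0,0,0],[-0.4,0,0,0,0,0,0],[0,0,0,0,0,0,0]]') | grep -v rot;python3 - <<'E'
from h import *
x,y=bw(-23+90,0);go(x,y,149.5,78.8)
E
```

```text
clock: 8.0
ee_pos: [561.2, 198.0, 149.4]
wrist_force: [-3.0, -0.7, 6.3]
grip_width: 0.3
clock: 8.7
ee_pos: [585.4, 193.2, 149.5]
wrist_force: [-1.4, 0.3, 6.9]
grip_width: 0.2
t 8.7 pos [585.4 193.2 149.5] box [51.1 -0.1] yawY 78.77 tilt [ 2.e-04  2.e-04 -1.e+00] F [-1.4  0.3  6.9] grip 0.2
shift cm [-1.59  0.01 -0.  ] turn z -0.0
shift after turn [-1.59  0.01 -0.  ]
```

Moved 74 mm. I go on in small steps with the force in view.

```bash
(python3 -m crank '[[-0.3,0,0,0,0,0,0],[-0.3,0,0,0,0,0,0],[-0.3,0,0,0,0,0,0],[0,0,0,0,0,0,0]]';python3 -m crank '[[-0.2,0,0,0,0,0,0],[0,0,0,0,0,0,0]]';python3 -m crank '[[-0.2,0,0,0,0,0,0],[0,0,0,0,0,0,0]]';python3 -m crank '[[-0.15,0,0,0,0,0,0],[0,0,0,0,0,0,0]]') | grep -v rot;python3 - <<'E'
from h import *
x,y=bw(-23+90,0);go(x,y,149.5,78.8)
E
```

```text
clock: 9.1
ee_pos: [594.0, 191.5, 149.5]
wrist_force: [-1.0, 0.3, 6.3]
grip_width: 0.2
clock: 9.3
ee_pos: [595.8, 191.2, 149.5]
wrist_force: [-1.9, -0.1, 6.1]
grip_width: 0.7
clock: 9.5
ee_pos: [597.7, 190.8, 149.5]
wrist_force: [-1.3, -0.6, 7.7]
grip_width: 0.6
clock: 9.7
ee_pos: [599.1, 190.6, 149.5]
wrist_force: [-2.4, -0.9, 6.7]
grip_width: 0.5
t 9.7 pos [599.1 190.6 149.5] box [65.1 -0.1] yawY 78.78 tilt [-4.e-04  3.e-04 -1.e+00] F [-2.4 -0.9  6.7] grip 0.5
shift cm [-0.19  0.01  0.  ] turn z -0.0
shift after turn [-0.19  0.01  0.  ]
```

```bash
(python3 -m crank '[[-0.15,0,0,0,0,0,0],[0,0,0,0,0,0,0]]';python3 -m crank '[[-0.15,0,0,0,0,0,0],[0,0,0,0,0,0,0]]';python3 -m crank '[[-0.15,0,0,0,0,0,0],[0,0,0,0,0,0,0]]') | grep -v rot;python3 - <<'E'
from h import *
x,y=bw(-23+90,0);go(x,y,149.5,78.8)
p,d=snap('scene');b=p[110:260,260:420,::-1];cv2.imwrite('pics/s3.png',cv2.resize(b,None,fx=4,fy=4,interpolation=cv2.INTER_CUBIC))
E
```

```text
clock: 9.9
ee_pos: [600.5, 190.2, 149.5]
wrist_force: [-2.0, -0.7, 6.8]
grip_width: 0.4
clock: 10.1
ee_pos: [601.5, 190.1, 149.3]
wrist_force: [-4.0, -0.7, 6.9]
grip_width: 0.4
clock: 10.3
ee_pos: [602.5, 189.9, 149.1]
wrist_force: [-4.9, 0.7, 6.4]
grip_width: 0.3
t 10.3 pos [602.5 189.9 149.1] box [68.5 -0.1] yawY 78.79 tilt [-2.7e-03  4.0e-04 -1.0e+00] F [-4.9  0.7  6.4] grip 0.3
shift cm [ 0.15  0.01 -0.04] turn z -0.0
shift after turn [ 0.15  0.01 -0.04]
```

View pics/s3.png

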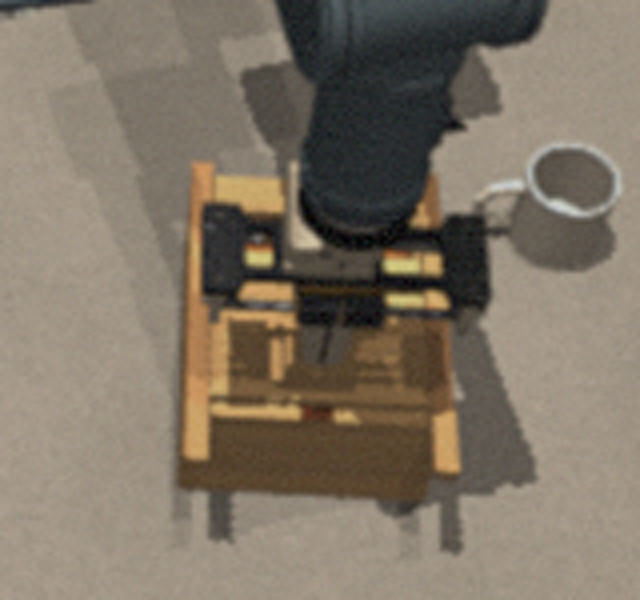

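```bash
(python3 -m crank '[[-0.15,0,0,0,0,0,0],[0,0,0,0,0,0,0]]';python3 -m crank '[[-0.15,0,0,0,0,0,0],[0,0,0,0,0,0,0]]') | grep -v rot
```

```text
clock: 10.55
ee_pos: [603.9, 189.6, 149.1]
wrist_force: [-4.7, 0.3, 6.3]
grip_width: 0.5
clock: 10.75
ee_pos: [605.3, 189.3, 149.1]
wrist_force: [-4.5, -0.4, 6.8]
grip_width: 0.4
```

```bash
(python3 -m crank '[[-0.15,0,0,0,0,0,0],[0,0,0,0,0,0,0]]';python3 -m crank '[[-0.15,0,0,0,0,0,0],[0,0,0,0,0,0,0]]';python3 -m crank '[[-0.1,0,0,0,0,0,0],[0,0,0,0,0,0,0]]') | grep -v rot
python3 - <<'E'
from h import *
p,d=snap('scene');b=p[110:260,260:420,::-1];cv2.imwrite('pics/s4.png',cv2.resize(b,None,fx=4,fy=4,interpolation=cv2.INTER_CUBIC))
E
```

```text
clock: 10.95
ee_pos: [606.8, 189.1, 149.1]
wrist_force: [-4.3, 0.0, 5.8]
grip_width: 0.3
clock: 11.15
ee_pos: [608.2, 188.8, 149.1]
wrist_force: [-3.7, 0.8, 7.2]
grip_width: 0.4
clock: 11.35
ee_pos: [608.4, 188.7, 148.8]
wrist_force: [-6.2, 0.8, 6.2]
grip_width: 0.2
```

View pics/s4.png

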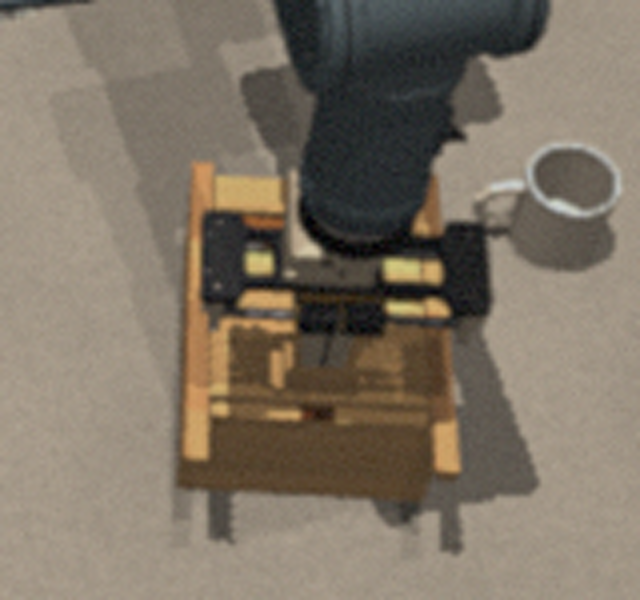

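```bash
(python3 -m crank '[[0,0,-0.2,0,0,0,0],[0,0,-0.2,0,0,0,0],[0,0,-0.2,0,0,0,0],[0,0,-0.2,0,0,0,0],[0,0,-0.3,0,0,0,0]]';python3 -m crank '[[0,0,-1.5,0,0,0,0],[0,0,-3,0,0,0,0],[3,0,-3,0,0,0,0],[4,3,-2,0,0,0,0.5],[4,4,0,0,0,0,1]]') | grep -v rot
python3 - <<'E'
from h import *
Rm=np.array([[np.cos(TH),-np.sin(TH)],[np.sin(TH),np.cos(TH)]])
for c in ['scene','top']:
    p,d=snap(c,c+'5');np.save(c+'5.npy',d);P=world(c,d);B=(P[...,:2]-O)@Rm;z=P[...,2]
    k=(abs(B[...,1])>30)&(abs(B[...,1])<70)
    for nm,k in (('side',(abs(B[...,1])>30)&(abs(B[...,1])<70)),('mid',abs(B[...,1])<20)):
      print(c,nm)
      for x0 in range(-100,116,4):
        kk=k&(abs(B[...,0]-x0)<2)
        if kk.sum(): print(x0,np.nanmedian(z[kk]).round(),end='; ')
    b=(p[110:260,260:420] if c=='scene' else p[160:310,160:320])[...,::-1];cv2.imwrite('pics/%s5c.png'%c,cv2.resize(b,None,fx=4,fy=4,interpolation=cv2.INTER_CUBIC))
E
```

```text
clock: 11.9
ee_pos: [607.9, 188.6, 158.3]
wrist_force: [-4.4, 1.3, -3.9]
grip_width: 0.7
clock: 12.4
ee_pos: [523.4, 270.0, 256.8]
wrist_force: [0.2, 0.7, 0.4]
grip_width: 12.4
scene side
-100 115.0; -96 115.0; -92 586.0; -88 582.0; -84 582.0; -80 580.0; -76 111.0; -72 104.0; -68 104.0; -64 104.0; -60 104.0; -56 104.0; -52 104.0; -48 104.0; -44 106.0; -40 646.0; -36 113.0; -32 114.0; -28 116.0; -24 293.0; -20 266.0; -16 281.0; -12 378.0; -8 494.0; -4 387.0; 0 466.0; 4 485.0; 8 482.0; 12 499.0; 16 593.0; 20 613.0; 24 609.0; 28 605.0; 32 596.0; 36 602.0; 40 597.0; 44 121.0; 48 122.0; 52 122.0; 56 122.0; 60 121.0; 64 122.0; 68 121.0; 72 121.0; 76 122.0; 80 121.0; 84 121.0; 88 123.0; 92 122.0; 96 121.0; 100 117.0; 104 112.0; 108 69.0; 112 51.0; scene mid
-100 111.0; -96 112.0; -92 111.0; -88 111.0; -84 111.0; -80 109.0; -76 106.0; -72 103.0; -68 105.0; -64 104.0; -60 105.0; -56 578.0; -52 594.0; -48 589.0; -44 593.0; -40 612.0; -36 616.0; -32 608.0; -28 606.0; -24 611.0; -20 607.0; -16 594.0; -12 609.0; -8 609.0; -4 588.0; 0 590.0; 4 579.0; 8 587.0; 12 584.0; 16 604.0; 20 606.0; 24 593.0
[... 660 characters left out ...]
.0; 68 123.0; 72 124.0; 76 120.0; 80 121.0; 84 121.0; 88 122.0; 92 124.0; 96 122.0; 100 118.0; 104 112.0; 108 114.0; 112 111.0; top mid
-100 114.0; -96 114.0; -92 114.0; -88 114.0; -84 113.0; -80 117.0; -76 124.0; -72 113.0; -68 653.0; -64 613.0; -60 369.0; -56 473.0; -52 579.0; -48 584.0; -44 584.0; -40 593.0; -36 583.0; -32 602.0; -28 612.0; -24 586.0; -20 588.0; -16 370.0; -12 368.0; -8 367.0; -4 366.0; 0 366.0; 4 368.0; 8 579.0; 12 123.0; 16 122.0; 20 122.0; 24 123.0; 28 124.0; 32 122.0; 36 122.0; 40 123.0; 44 121.0; 48 121.0; 52 138.0; 56 140.0; 60 140.0; 64 141.0; 68 141.0; 72 139.0; 76 140.0; 80 141.0; 84 145.0; 88 148.0; 92 148.0; 96 123.0; 100 117.0; 104 114.0; 108 112.0; 112 111.0;
```

View pics/scene5c.png

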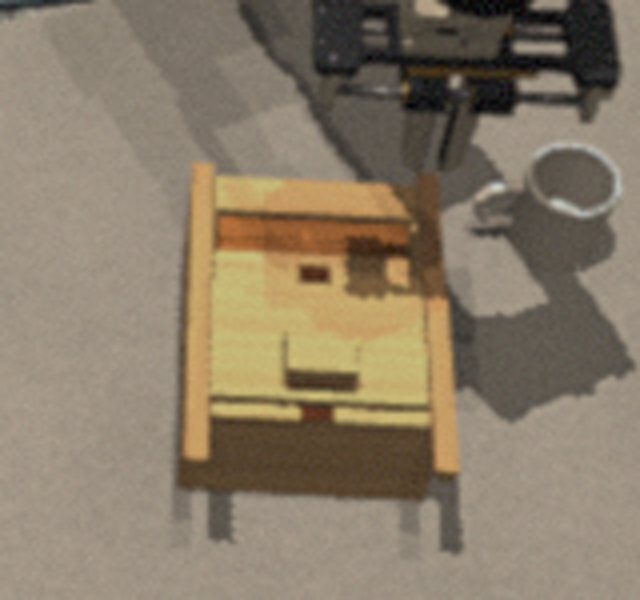

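View pics/top5c.png

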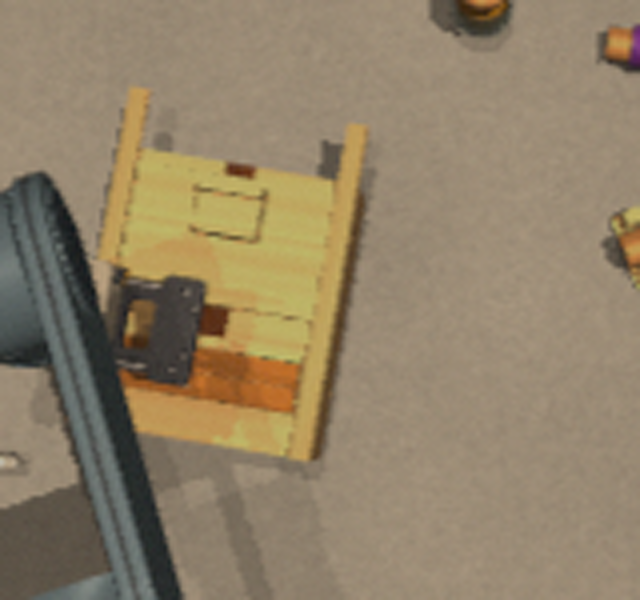

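Cover latched open at about 90 mm: far edge at box x≈99, tread at 139–140, so the tab is up. The orange slot is clear. Now the tube, starting with the turn.

```bash
(python3 -m crank '[[0,0,0,0,0,0.149,1],[0,0,0,0,0,0.149,1],[0,0,0,0,0,0.149,1],[0,0,0,0,0,0.149,1],[0,0,0,0,0,0.149,1],[0,0,0,0,0,0.149,1],[0,0,0,0,0,0.149,1],[0,0,0,0,0,0,1]]') | grep -v rot
python3 - <<'E'
from h import *
print(st()[0]['joint_positions'])
p,d=snap('top');cv2.imwrite('pics/top6c.png',cv2.resize(p[180:250,290:390,::-1],None,fx=7,fy=7,interpolation=cv2.INTER_CUBIC))
# tube estimates
P0=world('top',d)
for c in ('scene','top'):
    if c=='scene': p,d=snap(c)
    P=world(c,d)
    for r in bot.regions_of('tube_mid',c):
        m=r['pixels'];q=P[m];q=q[(q[:,2]>45)&(q[:,2]<75)]
        if len(q)<50: continue
        rc=cv2.minAreaRect(q[:,:2].astype(np.float32));print(c,r['score'],np.round(rc[0],1),np.round(rc[1],1),round(rc[2],1),np.percentile(q[:,2],95).round(1), 'mean rgb',p[m].mean(0).round() if c=='scene' else '')
go(592,-186,150,19)
E
```

```text
clock: 13.3
ee_pos: [522.8, 269.6, 253.0]
wrist_force: [0.8, -0.6, 0.9]
grip_width: 83.6
[ 2.86884433e-01  3.17462476e-01  1.41148244e+00 -3.09453247e-04
  1.41331509e+00 -4.34222492e-02]
scene 0.88 [ 595.2 -186.9] [ 34.8 121.9] 20.3 61.7 mean rgb [127. 122. 109.]
t 13.5 pos [522.5 269.9 253.5] box [-25.5  62.8] yawY 19.18 tilt [-3.e-04 -2.e-04 -1.e+00] F [-0.7 -0.5  0.1] grip 92.7
shift cm [-45.34  -8.41  10.36] turn z 0.003
shift after turn [-45.37  -8.27  10.36]
```

View pics/top6c.png

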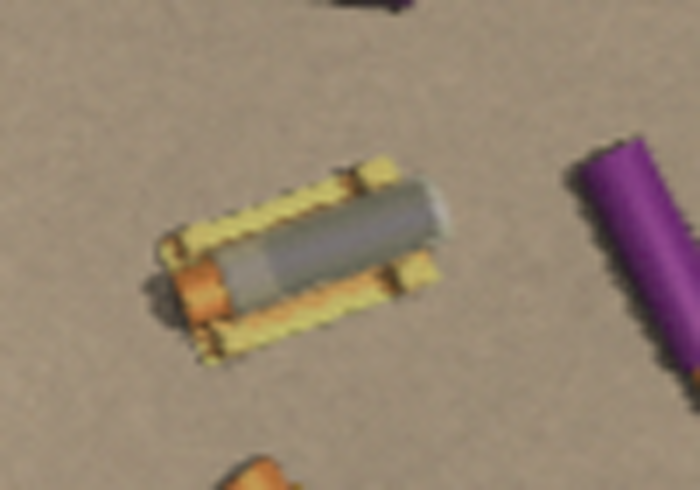

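```bash
(python3 -m crank '[[-3,-0.5,0,0,0,0,1],[-4.5,-0.8,0,0,0,0,1],[-4.5,-0.8,0,0,0,0,1],[-4.5,-0.8,0,0,0,0,1],[-4.5,-0.8,0,0,0,0,1],[-4.5,-0.8,1,0,0,0,1],[-4.5,-0.8,1.5,0,0,0,1],[-4.5,-0.8,1.5,0,0,0,1]]'; python3 -m crank '[[-4.5,-0.8,1.5,0,0,0,1],[-3.9,-0.8,1.5,0,0,0,1],[-2,-0.4,1,0,0,0,1],[0,0,0,0,0,0,1],[0,0,0,0,0,0,1]]')| grep -v rot
python3 - <<'E'
from h import *
go(592.5,-186,50.5,19)
E
```

```text
clock: 14.3
ee_pos: [577.4, -78.0, 213.8]
wrist_force: [0.8, 0.9, 0.4]
grip_width: 93.6
clock: 14.8
ee_pos: [592.0, -180.0, 173.7]
wrist_force: [0.2, 0.3, 0.9]
grip_width: 93.0
t 14.8 pos [ 592.  -180.   173.7] box [ 130. -365.] yawY 19.03 tilt [-7.0e-04  1.2e-03 -1.0e+00] F [0.2 0.3 0.9] grip 93.0
shift cm [-0.6  -0.14 12.32] turn z 0.001
shift after turn [-0.6  -0.14 12.32]
```

```bash
(python3 -m crank '[[-0.5,-0.1,2.5,0,0,0,1],[0,0,2.5,0,0,0,1],[0,0,2,0,0,0,1],[0,0,0,0,0,0,1],[0,0,0,0,0,0,1]]')| grep -v rot
python3 - <<'E'
from h import *
go(592.5,-186,50.5,19)
p,d=snap('scene');cv2.imwrite('pics/s7.png',cv2.resize(p[150:300,150:310,::-1],None,fx=4,fy=4,interpolation=cv2.INTER_CUBIC))
E
```

```text
clock: 15.3
ee_pos: [593.3, -184.2, 105.0]
wrist_force: [-0.7, -0.2, 1.0]
grip_width: 93.0
t 15.3 pos [ 593.3 -184.2  105. ] box [ 132.2 -368.9] yawY 19.15 tilt [ 7.e-04 -0.e+00 -1.e+00] F [-0.7 -0.2  1. ] grip 93.0
shift cm [-0.14 -0.14  5.45] turn z 0.003
shift after turn [-0.14 -0.14  5.45]
```

View pics/s7.png

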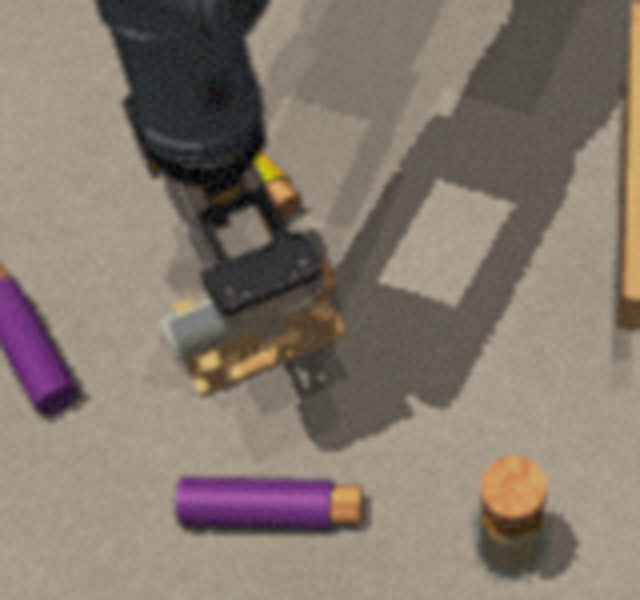

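```bash
(python3 -m crank '[[-0.1,-0.1,2,0,0,0,1],[0,0,2,0,0,0,1],[0,0,1.4,0,0,0,1],[0,0,0,0,0,0,1],[0,0,0,0,0,0,1]]')| grep -v rot
python3 -c "
from h import *
go(592.5,-186,50.5,19)"
```

```text
clock: 15.85
ee_pos: [592.7, -187.2, 50.7]
wrist_force: [0.4, -0.7, -0.5]
grip_width: 92.7
t 15.85 pos [ 592.7 -187.2   50.7] box [ 132.2 -371.9] yawY 19.04 tilt [ 9.e-04 -4.e-04 -1.e+00] F [ 0.4 -0.7 -0.5] grip 92.7
shift cm [0.12 0.02 0.02] turn z 0.001
shift after turn [0.12 0.02 0.02]
```

```bash
(python3 -m crank '[[0,0,0,0,0,0,0],[0,0,0,0,0,0,0],[0,0,0,0,0,0,0],[0,0,0,0,0,0,0],[0,0,0,0,0,0,0],[0,0,0,0,0,0,0]]'; python3 -m crank '[[0,0,-0.5,0,0,0,0],[0,0,-0.5,0,0,0,0],[0,0,-1,0,0,0,0],[0,0,-2,0,0,0,0],[0,0,-3,0,0,0,0],[0,0,-3,0,0,0,0],[0,0,-2,0,0,0,0],[0,0,0,0,0,0,0]]')| grep -v rot
python3 - <<'E'
from h import *
go(*bw(-57,0),200,-11.2)
p,d=snap('scene');cv2.imwrite('pics/s8.png',cv2.resize(p[120:270,150:310,::-1],None,fx=4,fy=4,interpolation=cv2.INTER_CUBIC))
p,d=snap('top');cv2.imwrite('pics/t8.png',cv2.resize(p[150:300,260:420,::-1],None,fx=4,fy=4,interpolation=cv2.INTER_CUBIC))
E
```

```text
clock: 16.45
ee_pos: [592.2, -187.2, 49.9]
wrist_force: [0.6, 0.1, 0.3]
grip_width: 49.9
clock: 17.25
ee_pos: [594.1, -188.0, 174.0]
wrist_force: [0.7, -0.6, -0.6]
grip_width: 35.2
t 17.25 pos [ 594.1 -188.   174. ] box [ 133.6 -372.4] yawY 19.03 tilt [ 0.0065 -0.0034 -1.    ] F [ 0.7 -0.6 -0.6] grip 35.2
shift cm [41.76  2.29 -2.81] turn z 0.528
shift after turn [ 37.23 -19.05  -2.89]
```

View pics/s8.png

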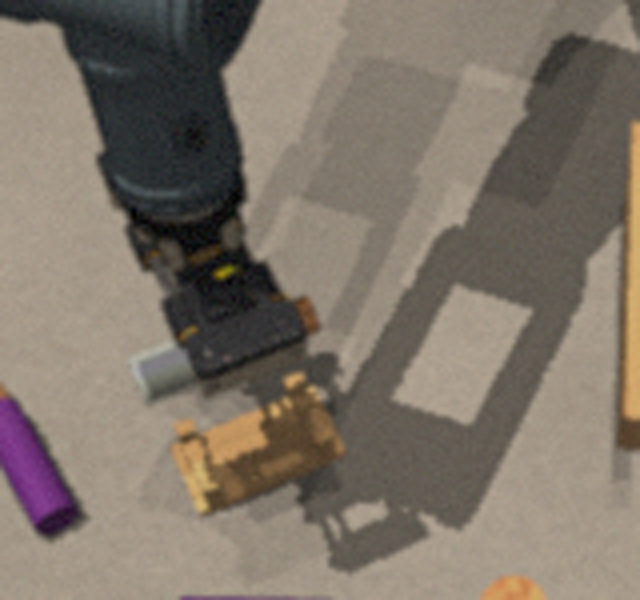

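View pics/t8.png

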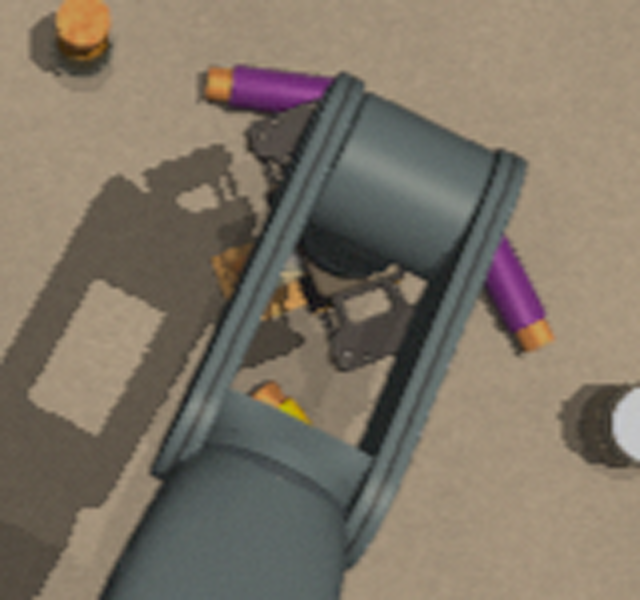

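The fingers were still closing when I lifted, so the tube may be held too near the tips. I'll set it back and regrip it properly.

```bash
(python3 -m crank '[[0,0,2.5,0,0,0,0],[0,0,3,0,0,0,0],[0,0,3,0,0,0,0],[0,0,2,0,0,0,0],[0,0,0,0,0,0,0],[0,0,0,0,0,0,0]]'; python3 -m crank '[[0,0,0.2,0,0,0,0],[0,0,0,0,0,0,0]]';  python3 -m crank '[[0,0,0.2,0,0,0,0],[0,0,0,0,0,0,0]]';  python3 -m crank '[[0,0,0.2,0,0,0,0],[0,0,0,0,0,0,0]]')| grep -v rot
python3 -c "
from h import *
go(592.5,-186,50.5,19)"
```

```text
clock: 17.95
ee_pos: [591.3, -186.7, 63.7]
wrist_force: [0.4, -0.1, -2.0]
grip_width: 35.1
clock: 18.15
ee_pos: [592.7, -187.4, 63.7]
wrist_force: [0.1, 0.2, -1.9]
grip_width: 35.0
clock: 18.35
ee_pos: [592.3, -187.2, 61.2]
wrist_force: [-0.0, -0.3, -1.6]
grip_width: 35.6
clock: 18.55
ee_pos: [592.1, -187.0, 58.7]
wrist_force: [0.2, -0.2, -1.3]
grip_width: 35.0
t 18.55 pos [ 592.1 -187.    58.7] box [ 131.5 -371.9] yawY 19.02 tilt [-2.e-04  1.e-04 -1.e+00] F [ 0.2 -0.2 -1.3] grip 35.0
shift cm [0.08 0.08 0.82] turn z 0.0
shift after turn [0.08 0.08 0.82]
```

```bash
(python3 -m crank '[[0,0,0.2,0,0,0,0],[0,0,0,0,0,0,0]]'; python3 -m crank '[[0,0,0.2,0,0,0,0],[0,0,0,0,0,0,0]]';  python3 -m crank '[[0,0,0.15,0,0,0,0],[0,0,0,0,0,0,0]]')| grep -v rot
```

```text
clock: 18.75
ee_pos: [592.3, -187.2, 56.8]
wrist_force: [0.1, 0.1, -1.0]
grip_width: 35.2
clock: 18.95
ee_pos: [592.4, -187.3, 56.5]
wrist_force: [-3.2, 2.3, 9.3]
grip_width: 35.3
clock: 19.15
ee_pos: [592.4, -187.3, 56.3]
wrist_force: [-6.3, 2.9, 18.3]
grip_width: 35.1
```

The tube touches the cradle at TCP 56.8, so the grip was only about 2 mm past the centre. I open, go down 6 mm and regrip with a full wait.

```bash
(python3 -m crank '[[0,0,0,0,0,0,0.7],[0,0,0,0,0,0,0.7],[0,0,0,0,0,0,0.7],[0,0,0.45,0,0,0,0.7],[0,0,0,0,0,0,0.7]]'; python3 -m crank '[[0,0,0,0,0,0,0],[0,0,0,0,0,0,0],[0,0,0,0,0,0,0],[0,0,0,0,0,0,0],[0,0,0,0,0,0,0],[0,0,0,0,0,0,0],[0,0,0,0,0,0,0]]')| grep -v rot
```

```text
clock: 19.65
ee_pos: [591.6, -186.8, 47.7]
wrist_force: [-0.2, -0.4, 0.3]
grip_width: 64.7
clock: 20.35
ee_pos: [592.3, -187.2, 48.9]
wrist_force: [1.2, 0.3, -0.2]
grip_width: 35.2
```

```bash
(python3 -m crank '[[0,0,-0.5,0,0,0,0],[0,0,-1,0,0,0,0],[0,0,-2,0,0,0,0],[0,0,-3,0,0,0,0],[0,0,-3,0,0,0,0],[0,0,-3,0,0,0,0],[0,0,-2.5,0,0,0,0],[0,0,0,0,0,0,0]]'; python3 -m crank '[[0,0,0,0,0,0.132,0],[0,0,0,0,0,0.132,0],[0,0,0,0,0,0.132,0],[0,0,0,0,0,0.132,0],[0,0,0,0,0,0,0]]')| grep -v rot
python3 -c "
from h import *
go(*bw(-57,-1),200,-11.2)"
```

```text
clock: 21.15
ee_pos: [594.2, -188.1, 203.8]
wrist_force: [0.3, 0.0, -1.8]
grip_width: 35.5
clock: 21.65
ee_pos: [591.5, -186.7, 197.3]
wrist_force: [-1.2, -0.5, -2.4]
grip_width: 35.4
t 21.65 pos [ 591.5 -186.7  197.3] box [ 130.9 -371.7] yawY -11.3 tilt [-0.0021  0.0011 -1.    ] F [-1.2 -0.5 -2.4] grip 35.4
shift cm [ 37.04 -18.85  -0.2 ] turn z -0.002
shift after turn [ 37.07 -18.79  -0.2 ]
```

```bash
(python3 -m crank '[[1.5,-0.8,0,0,0,0,0],[3,-1.5,0,0,0,0,0],[3.7,-1.9,0,0,0,0,0],[3.7,-1.9,0,0,0,0,0],[3.7,-1.9,0,0,0,0,0],[3.7,-1.9,0,0,0,0,0],[3.7,-1.9,0,0,0,0,0],[3.7,-1.9,0,0,0,0,0]]'; python3 -m crank '[[3.7,-1.9,0,0,0,0,0],[3.5,-1.7,0,0,0,0,0],[2.2,-1.1,0,0,0,0,0],[0.8,-0.4,0,0,0,0,0],[0,0,0,0,0,0,0],[0,0,0,0,0,0,0],[0,0,0,0,0,0,0]]')| grep -v rot
python3 -c "
from h import *
go(*bw(-57,-1),160,-11.2)"
```

```text
clock: 22.45
ee_pos: [508.0, 103.8, 198.5]
wrist_force: [0.4, 0.8, -0.9]
grip_width: 35.4
clock: 23.15
ee_pos: [479.9, 210.4, 198.7]
wrist_force: [0.6, 0.1, -2.4]
grip_width: 35.1
t 23.15 pos [479.9 210.4 198.7] box [-55.7  -3.8] yawY -11.27 tilt [-2.e-04 -4.e-04 -1.e+00] F [ 0.6  0.1 -2.4] grip 35.1
shift cm [ 0.29 -0.13  3.87] turn z -0.001
shift after turn [ 0.29 -0.13  3.87]
```

```bash
python3 - <<'E'
from h import *
Rm=np.array([[np.cos(TH),-np.sin(TH)],[np.sin(TH),np.cos(TH)]])
for c in ['scene','top']:
    p=cv2.cvtColor(cv2.imread('pics/%s5.png'%c),cv2.COLOR_BGR2HSV)
    h,w=p.shape[:2]
    B=np.full((h,w,2),np.nan)
    for v in range(100,300):
        for u in range(150,400): B[v,u]=(ray(c,(u,v),112)[:2]-O)@Rm
    ins=(abs(B[...,0]+57)<45)
    for y0 in (-55,-40,-20,0,20):
        k=ins&(abs(B[...,1]-y0)<4)
        o=np.argsort(B[...,0][k]);xs=B[...,0][k][o];H=p[k][o]
        print(c,y0,[(round(a),int(x[0]),int(x[1])) for a,x in zip(xs,H)][::3])
E
```

```text
Traceback (most recent call last):
  File "h.py", line 15, in ray
    c=bot.camera_params(cam);K=np.array(c['mtx']);T=np.array(c['cam_to_world'])
ValueError: time passes only in moves, steps and waits
```

```bash
python3 - <<'E'
from h import *
Rm=np.array([[np.cos(TH),-np.sin(TH)],[np.sin(TH),np.cos(TH)]])
for c in ['scene','top']:
    p=cv2.cvtColor(cv2.imread('pics/%s5.png'%c),cv2.COLOR_BGR2HSV)
    P1=world(c,np.full(p.shape[:2],1000.));P2=world(c,np.full(p.shape[:2],500.))
    t=(112-P1[...,2])/(P2[...,2]-P1[...,2]);P=P1+t[...,None]*(P2-P1)
    B=(P[...,:2]-O)@Rm
    ins=(abs(B[...,0]+57)<40)
    for y0 in ((-45,0,30,55) if c=='scene' else (-55,-40,-20)):
        k=ins&(abs(B[...,1]-y0)<3)
        o=np.argsort(B[...,0][k]);xs=B[...,0][k][o];H=p[k][o]
        print(c,y0,' '.join('%d:%d/%d'%(round(a),x[0],x[1]) for a,x in zip(xs[::3],H[::3])))
go(*bw(-57,-1),160,-11.2)
E
```

```text
scene -45 -93:22/107 -89:20/114 -82:17/125 -77:18/124 -70:12/153 -66:14/185 -58:13/174 -54:13/168 -47:14/171 -43:12/175 -35:24/113 -31:26/99 -24:22/108 -20:22/108
scene 0 -96:17/124 -92:17/124 -80:16/129 -73:15/135 -69:12/169 -61:13/171 -57:13/173 -49:13/175 -45:12/168 -38:14/141 -34:17/127 -27:16/132 -23:10/146
scene 30 -94:17/125 -90:17/126 -82:17/132 -78:16/129 -70:14/160 -66:12/166 -59:13/175 -55:13/174 -47:14/163 -40:12/140 -36:19/128 -28:17/113 -25:15/116 -17:17/130
scene 55 -95:16/130 -91:17/131 -84:16/130 -80:17/128 -72:14/154 -64:12/178 -60:12/172 -53:13/181 -49:13/147 -41:11/143 -37:14/139 -30:17/125 -26:18/118 -19:17/129
top -55 -95:21/137 -92:21/133 -86:20/136 -83:19/143 -76:15/171 -70:14/197 -67:14/202 -61:14/199 -57:14/188 -51:13/197 -48:13/194 -42:14/199 -38:15/185 -32:27/117 -29:25/119 -23:21/129 -19:24/123
top -40 -95:24/126 -91:21/132 -86:19/135 -82:18/142 -76:15/171 -72:13/192 -66:13/193 -60:14/196 -57:14/173 -51:14/196 -47:13/188 -41:14/196 -38:16/171 -32:26/120 -25:23/127 -22:22/127
top -20 -95:18/141 -91:18/141 -86:17/143 -82:17/150 -76:14/176 -70:14/198 -66:13/194 -60:14/189 -57:14/177 -51:14/196 -47:13/184 -41:14/198 -35:17/146 -32:16/150 -25:20/136 -22:19/140
t 23.15 pos [479.9 210.4 198.7] box [-55.7  -3.8] yawY -11.27 tilt [-2.e-04 -4.e-04 -1.e+00] F [ 0.6  0.1 -2.4] grip 35.1
shift cm [ 0.29 -0.13  3.87] turn z -0.001
shift after turn [ 0.29 -0.13  3.87]
```

```bash
(python3 -m crank '[[0.25,-0.1,2,0,0,0,0],[0,0,2.5,0,0,0,0],[0,0,1,0,0,0,0],[0,0,0,0,0,0,0],[0,0,0,0,0,0,0],[0,0,0,0,0,0,0]]')| grep -v rot
python3 - <<'E'
from h import *
go(*bw(-57,-1),132,-11.2)
p,d=snap('scene');cv2.imwrite('pics/s9.png',cv2.resize(p[110:260,260:420,::-1],None,fx=4,fy=4,interpolation=cv2.INTER_CUBIC))
p,d=snap('top');cv2.imwrite('pics/t9.png',cv2.resize(p[160:310,160:320,::-1],None,fx=4,fy=4,interpolation=cv2.INTER_CUBIC))
E
```

```text
clock: 23.75
ee_pos: [480.1, 214.0, 145.0]
wrist_force: [-0.1, -0.1, -2.1]
grip_width: 35.3
t 23.75 pos [480.1 214.  145. ] box [-56.2  -0.2] yawY -11.25 tilt [ 2.e-03  4.e-04 -1.e+00] F [-0.1 -0.1 -2.1] grip 35.3
shift cm [-0.08 -0.08  1.3 ] turn z -0.001
shift after turn [-0.08 -0.08  1.3 ]
```

View pics/s9.png

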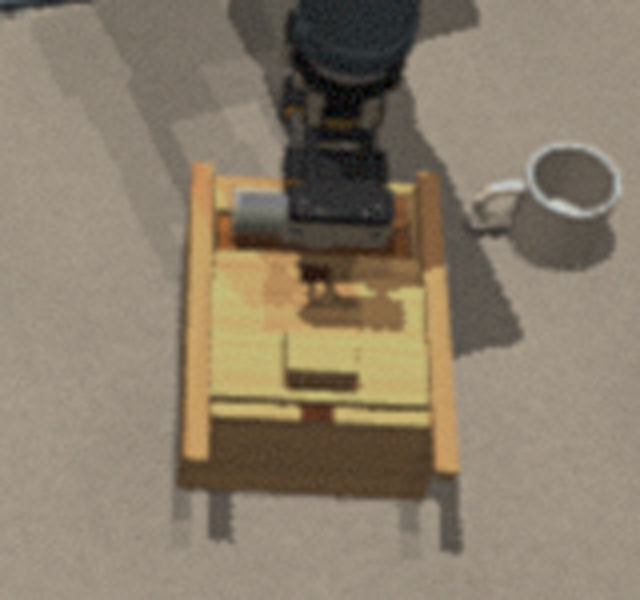

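View pics/t9.png

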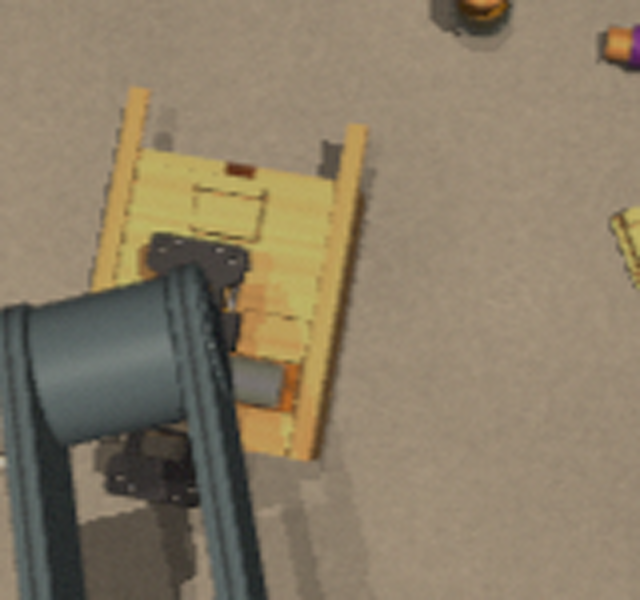

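```bash
(python3 -m crank '[[-0.05,-0.05,0.4,0,0,0,0],[0,0,0.4,0,0,0,0],[0,0,0,0,0,0,0],[0,0,0,0,0,0,0]]';python3 -m crank '[[0,0,0.2,0,0,0,0],[0,0,0,0,0,0,0]]';python3 -m crank '[[0,0,0.2,0,0,0,0],[0,0,0,0,0,0,0]]')| grep -v rot
python3 -c "
from h import *
go(*bw(-57,-1),132,-11.2)"
```

```text
clock: 24.25
ee_pos: [478.4, 213.7, 135.6]
wrist_force: [-0.1, -0.2, -1.3]
grip_width: 35.1
clock: 24.45
ee_pos: [478.5, 213.7, 133.6]
wrist_force: [-0.3, -0.1, -1.8]
grip_width: 35.2
clock: 24.65
ee_pos: [478.4, 213.7, 131.6]
wrist_force: [-0.0, -0.1, -3.0]
grip_width: 35.0
t 24.65 pos [478.4 213.7 131.6] box [-57.8  -0.9] yawY -11.23 tilt [-4.e-04 -1.e-04 -1.e+00] F [-0.  -0.1 -3. ] grip 35.0
shift cm [-0.01  0.08 -0.04] turn z -0.0
shift after turn [-0.01  0.08 -0.04]
```

```bash
(python3 -m crank '[[0,0.08,0,0,0,0,0],[0,0,0,0,0,0,0]]';python3 -m crank '[[0,0,0.1,0,0,0,0],[0,0,0,0,0,0,0]]')| grep -v rot
```

```text
clock: 24.85
ee_pos: [479.5, 213.5, 131.9]
wrist_force: [0.0, -0.5, -1.9]
grip_width: 35.5
clock: 25.05
ee_pos: [479.3, 213.5, 130.7]
wrist_force: [0.3, -0.4, -1.2]
grip_width: 35.4
```

Tube about 1–2 mm above the leaves. I open partly so the fingers stay clear of the cover's edge.

```bash
(python3 -m crank '[[0,0,0,0,0,0,0.52],[0,0,0,0,0,0,0.52],[0,0,0,0,0,0,0.52],[0,0,0,0,0,0,0.52]]';python3 -m crank '[[0,0,-0.5,0,0,0,0.52],[0,0,-1.5,0,0,0,0.52],[0,0,-2,0,0,0,0.52],[0,0,-3,0,0,0,0.52],[0,0,-2,0,0,0,0],[0,0,0,0,0,0,0],[0,0,0,0,0,0,0]]')| grep -v rot
python3 - <<'E'
from h import *
go(*bw(-57,0),170,78.8)
p,d=snap('scene');np.save('scene10.npy',d);cv2.imwrite('pics/s10.png',cv2.resize(p[110:260,260:420,::-1],None,fx=4,fy=4,interpolation=cv2.INTER_CUBIC))
print([(m['score'],ray('scene',m['xy'],122).round(1),wb(ray('scene',m['xy'],122)).round(1)) for m in bot.mark_of('tube_mid','scene')])
E
```

```text
clock: 25.45
ee_pos: [479.5, 213.6, 131.0]
wrist_force: [-0.0, 0.6, 0.1]
grip_width: 48.6
clock: 26.15
ee_pos: [479.3, 213.5, 220.9]
wrist_force: [-0.7, -0.3, -0.6]
grip_width: 28.9
t 26.15 pos [479.3 213.5 220.9] box [-56.9  -0.8] yawY -11.23 tilt [ 7.e-04  1.e-04 -1.e+00] F [-0.7 -0.3 -0.6] grip 28.9
shift cm [ 0.08 -0.01  5.09] turn z 1.57
shift after turn [-0.01 -0.09  5.09]
[(0.93, array([ 646.5, -336.2,  122. ]), array([ 213.8, -507.6])), (0.87, array([473.3, 205.9, 122. ]), array([-61.3,  -9.5])), (0.77, array([ 509.8, -176.6,  122. ]), array([  48.8, -377.6]))]
```

View pics/s10.png

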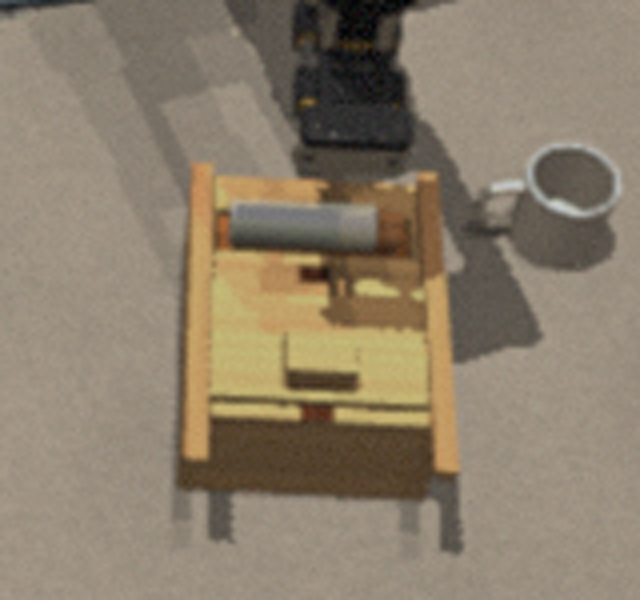

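```bash
(python3 -m crank '[[0,0,0,0,0,-0.143,0],[0,0,0,0,0,-0.143,0],[0,0,0,0,0,-0.143,0],[0,0,0,0,0,-0.143,0],[0,0,0,0,0,-0.143,0],[0,0,0,0,0,-0.143,0]]';python3 -m crank '[[0,0,0,0,0,-0.143,0],[0,0,0,0,0,-0.143,0],[0,0,0,0,0,-0.143,0],[0,0,0,0,0,-0.143,0],[0,0,0,0,0,-0.141,0],[0,0,0,0,0,0,0],[0,0,0,0,0,0,0]]')| grep -v rot
python3 - <<'E'
from h import *
Rm=np.array([[np.cos(TH),-np.sin(TH)],[np.sin(TH),np.cos(TH)]])
for c,f in (('scene','scene10.npy'),):
    P=world(c,np.load(f));B=(P[...,:2]-O)@Rm;z=P[...,2]
    k=(abs(B[...,0]+57)<19)&(abs(B[...,1])<75)&(z>125)&(z<150)
    r=cv2.minAreaRect(B[k].astype(np.float32));print(k.sum(),r,np.percentile(z[k],[50,90,97]))
    for y0 in range(-70,71,10):
        kk=(abs(B[...,0]+57)<22)&(abs(B[...,1]-y0)<3)&(z<160)
        j=kk&(z>np.percentile(z[kk],85)); print(y0,np.percentile(z[kk],90).round(1),np.median(B[...,0][j]).round(1),end='; ')
go(*bw(-57,0),160,78.8)
E
```

```text
clock: 26.85
ee_pos: [478.6, 213.3, 219.2]
wrist_force: [0.2, -1.0, -0.5]
grip_width: 0.3
clock: 27.55
ee_pos: [478.8, 213.4, 219.8]
wrist_force: [0.2, 0.7, -0.1]
grip_width: 0.3
402 ((-55.55718994140625, -1.3117828369140625), (129.58029174804688, 34.977115631103516), 89.94065856933594) [135.55448332 140.15865642 141.52032848]
-70 109.6 -73.8; -60 140.1 -52.1; -50 139.1 -57.0; -40 139.7 -54.7; -30 140.3 -55.6; -20 139.5 -57.9; -10 139.3 -55.3; 0 140.0 -55.8; 10 139.5 -54.1; 20 138.9 -51.3; 30 139.2 -55.6; 40 138.5 -51.4; 50 135.1 -55.1; 60 135.8 -55.0; 70 108.6 -42.4; t 27.55 pos [478.8 213.4 219.8] box [-57.4  -1. ] yawY 78.56 tilt [-1.9e-03 -4.0e-04 -1.0e+00] F [ 0.2  0.7 -0.1] grip 0.3
shift cm [-0.05  0.11  5.98] turn z -0.004
shift after turn [-0.05  0.11  5.98]
```

Tube lies level in the slot: crown at 140, centre at box (-55.6,-1.3), aligned to within 0.1°. Next I push it down.

```bash
(python3 -m crank '[[-0.1,0,2,0,0,0,0],[0,0,2.5,0,0,0,0],[0,0,1,0,0,0,0],[0,0,0,0,0,0,0],[0,0,0,0,0,0,0]]';python3 -m crank '[[0,0,0.3,0,0,0,0],[0,0,0.3,0,0,0,0],[0,0,0,0,0,0,0]]')| grep -v rot
python3 -c "
from h import *
go(*bw(-56,-1),157,78.8)"
```

```text
clock: 28.05
ee_pos: [480.6, 213.4, 166.2]
wrist_force: [-0.0, -0.6, 0.8]
grip_width: 0.5
clock: 28.35
ee_pos: [480.3, 213.4, 159.9]
wrist_force: [0.6, 0.1, 0.2]
grip_width: 0.5
t 28.35 pos [480.3 213.4 159.9] box [-55.9  -0.8] yawY 78.77 tilt [ 3.e-04  0.e+00 -1.e+00] F [0.6 0.1 0.2] grip 0.5
shift cm [ 0.01 -0.02  0.29] turn z -0.0
shift after turn [ 0.01 -0.02  0.29]
```

```bash
(python3 -m crank '[[0,0,0.2,0,0,0,0],[0,0,0.2,0,0,0,0],[0,0,0,0,0,0,0]]';python3 -m crank '[[0,0,0.2,0,0,0,0],[0,0,0.2,0,0,0,0],[0,0,0,0,0,0,0]]';python3 -m crank '[[0,0,0.3,0,0,0,0],[0,0,0.3,0,0,0,0],[0,0,0,0,0,0,0]]')| grep -v rot
```

```text
clock: 28.65
ee_pos: [480.7, 213.4, 156.2]
wrist_force: [-0.6, 0.7, 4.4]
grip_width: 0.4
clock: 28.95
ee_pos: [480.8, 213.4, 152.2]
wrist_force: [0.1, -1.1, 5.2]
grip_width: 0.5
clock: 29.25
ee_pos: [481.0, 213.5, 146.5]
wrist_force: [0.0, -0.8, 5.7]
grip_width: 0.6
```

```bash
(python3 -m crank '[[0,0,0.4,0,0,0,0],[0,0,0.4,0,0,0,0],[0,0,0.4,0,0,0,0]]';python3 -m crank '[[0,0,0.4,0,0,0,0],[0,0,0.4,0,0,0,0],[0,0,0.4,0,0,0,0]]')| grep -v rot
```

```text
clock: 29.55
ee_pos: [481.7, 213.6, 135.4]
wrist_force: [0.9, -1.5, 11.7]
grip_width: 0.7
clock: 29.85
ee_pos: [481.5, 213.6, 122.8]
wrist_force: [0.4, 0.4, 6.6]
grip_width: 0.5
```

```bash
(python3 -m crank '[[0,0,0.4,0,0,0,0],[0,0,0.4,0,0,0,0],[0,0,0,0,0,0,0]]';python3 -m crank '[[0,0,0.3,0,0,0,0],[0,0,0.3,0,0,0,0],[0,0,0,0,0,0,0]]';python3 -m crank '[[0,0,0.3,0,0,0,0],[0,0,0,0,0,0,0]]')| grep -v rot
```

```text
clock: 30.15
ee_pos: [479.7, 213.2, 113.0]
wrist_force: [-0.5, 0.6, -0.6]
grip_width: 0.7
clock: 30.45
ee_pos: [480.7, 213.3, 108.2]
wrist_force: [-0.4, -1.1, 5.4]
grip_width: 0.4
clock: 30.65
ee_pos: [481.3, 213.4, 105.7]
wrist_force: [-0.1, -1.1, 7.9]
grip_width: 0.7
```

```bash
(python3 -m crank '[[0,0,0.3,0,0,0,0],[0,0,0,0,0,0,0]]';python3 -m crank '[[0,0,0.3,0,0,0,0],[0,0,0,0,0,0,0]]')| grep -v rot
python3 - <<'E'
from h import *
for c in('scene','top'):
    p,d=snap(c);b=p[110:260,260:420] if c=='scene' else p[160:310,160:320]
    cv2.imwrite('pics/%s11.png'%c,cv2.resize(b[...,::-1],None,fx=4,fy=4,interpolation=cv2.INTER_CUBIC))
E
```

```text
clock: 30.85
ee_pos: [482.0, 213.5, 102.8]
wrist_force: [1.3, -0.6, 6.7]
grip_width: 0.5
clock: 31.05
ee_pos: [481.3, 213.6, 99.3]
wrist_force: [1.5, 1.0, 2.5]
grip_width: 0.3
```

View pics/scene11.png

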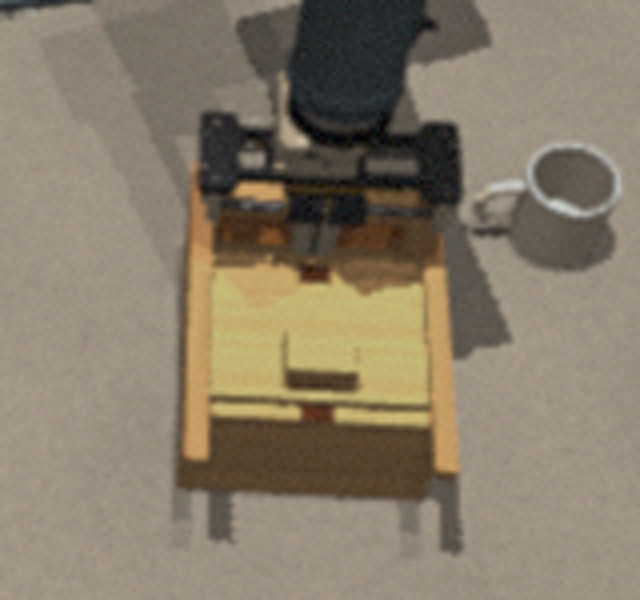

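View pics/top11.png

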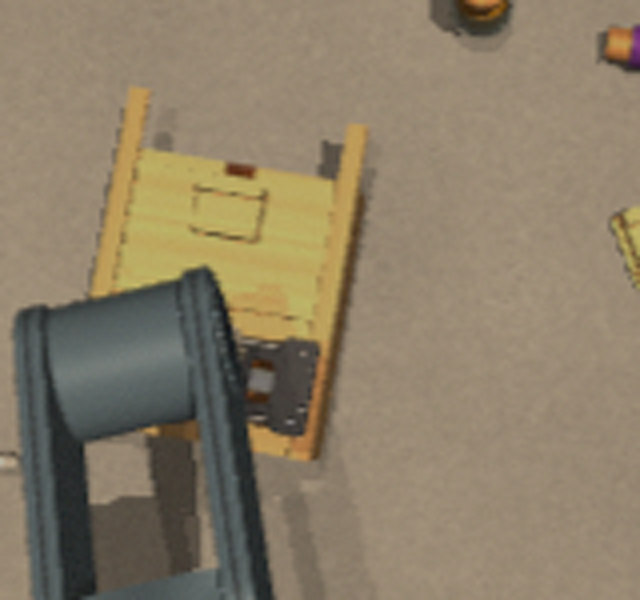

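```bash
python3 - <<'E'
from h import *
p,d=snap('top');P=world('top',d)
u,v=160+262//4,160+380//4
print(P[v-4:v+5,u-4:u+5,2].round())
print('force',st()[0]['wrist_force'])
p,d=snap('scene');P=world('scene',d);Bz=P[...,2]
B=(P[...,:2]-O)@np.array([[np.cos(TH),-np.sin(TH)],[np.sin(TH),np.cos(TH)]])
for y0 in range(-70,71,10):
    k=(abs(B[...,1]-y0)<4)&(abs(B[...,0]+57)<20)&(Bz<125)
    if k.sum():print(y0,[(int(a),int(b)) for a,b in zip(B[...,0][k],Bz[k])][:8])
E
```

```text
[[212. 207.  90.  88.  91.  87.  92. 210. 212.]
 [212. 207.  42.  44.  40.  87.  88. 213. 208.]
 [210.  39.  39.  33.  36.  32.  46. 208. 208.]
 [207.  43.  49.  40.  41.  48.  46. 212. 211.]
 [216.  41.  45.  48.  43.  42.  43. 215. 208.]
 [205.  42.  45.  46.  35.  42. 211. 212. 206.]
 [201.  36.  38.  45.  43.  38. 213. 216. 211.]
 [ 92.  93.  92.  92.  96.  92. 212. 209. 206.]
 [ 95.  93.  99.  94.  94.  97. 210. 210. 211.]]
force [2.50068429 1.5729183  1.33180597]
-70 [(-75, 112), (-74, 113), (-75, 108), (-75, 102), (-76, 101), (-76, 96), (-75, 98), (-70, 98)]
-60 [(-76, 112), (-76, 107), (-74, 110), (-74, 104), (-76, 96), (-76, 96), (-76, 96), (-73, 95)]
-50 [(-75, 109), (-76, 107), (-75, 99), (-76, 93), (-72, 98), (-67, 99), (-71, 93), (-70, 90)]
-40 [(-75, 109), (-74, 111), (-75, 99), (-71, 99), (-72, 99), (-71, 95), (-73, 92), (-70, 90)]
-30 [(-76, 109), (-72, 114), (-74, 106), (-75, 105), (-75, 106), (-76, 99), (-72, 98), (-73, 98)]
-20 [(-73, 103), (-73, 98), (-76, 95), (-74, 97), (-56, 120), (-71, 96), (-68, 100), (-73, 93)]
-10 [(-48, 117), (-43, 123), (-48, 118), (-43, 118), (-47, 113), (-44, 117), (-46, 109), (-44, 112)]
0 [(-50, 120), (-48, 117), (-46, 121), (-44, 118), (-45, 117), (-46, 110), (-50, 105), (-47, 109)]
10 [(-44, 124), (-45, 122), (-49, 118), (-45, 116), (-46, 116), (-44, 118), (-45, 111), (-46, 111)]
20 [(-71, 100), (-69, 97), (-69, 92), (-68, 93), (-66, 90), (-63, 89)]
30 [(-72, 98), (-75, 95), (-71, 95), (-72, 94), (-69, 97), (-71, 89), (-68, 93), (-67, 95)]
40 [(-74, 102), (-74, 96), (-74, 97), (-75, 95), (-75, 91), (-72, 95), (-68, 100), (-71, 90)]
50 [(-75, 111), (-76, 110), (-76, 105), (-75, 107), (-76, 100), (-76, 95), (-75, 96), (-73, 100)]
60 [(-74, 113), (-76, 101), (-76, 102), (-76, 95), (-76, 96), (-74, 99), (-71, 97), (-74, 93)]
70 [(-74, 114), (-73, 116), (-76, 107), (-74, 109), (-75, 98), (-72, 96), (-70, 99), (-70, 94)]
```

Through the gap between the leaves the tube's crown reads about 42 mm (floor 6 + 36), so it has dropped. I retract.

```bash
(python3 -m crank '[[0,0,-0.4,0,0,0,0],[0,0,-0.6,0,0,0,0],[0,0,-0.8,0,0,0,0],[0,0,-1,0,0,0,0],[0,0,-1.5,0,0,0,0],[0,0,-2,0,0,0,0],[0,0,-3,0,0,0,0],[0,0,-3,0,0,0,0]]';python3 -m crank '[[3,0,-3,0,0,0,0],[3,3,-2,0,0,0,0],[0,4,0,0,0,0,0],[0,4,0,0,0,0,0],[0,4,0,0,0,0,0],[0,0,0,0,0,0,0],[0,0,0,0,0,0,0]]')| grep -v rot
python3 - <<'E'
from h import *
go(*bw(-57,0),160,78.8)
Rm=np.array([[np.cos(TH),-np.sin(TH)],[np.sin(TH),np.cos(TH)]])
for c in('scene','top'):
    p,d=snap(c,c+'12');b=p[110:260,260:420] if c=='scene' else p[160:310,160:320]
    cv2.imwrite('pics/%s12c.png'%c,cv2.resize(b[...,::-1],None,fx=4,fy=4,interpolation=cv2.INTER_CUBIC))
    P=world(c,d);B=(P[...,:2]-O)@Rm;z=P[...,2]
    for x0 in range(-80,-30,4):
        k=(abs(B[...,1])<60)&(abs(B[...,0]-x0)<2)&(z<130)
        if k.sum(): print(x0,np.percentile(z[k],[10,50,90]).round(),end=';')
    k=(abs(B[...,1])<18)&(abs(B[...,0]-66)<10)&(z<160);print(c,'tread',np.median(z[k]) if k.sum() else None)
    k=(abs(B[...,1])<70)&(abs(B[...,1])>35)&(z<130)
    print([(x0,np.median(z[k&(abs(B[...,0]-x0)<1.5)]).round()) for x0 in range(90,110,3) if (k&(abs(B[...,0]-x0)<1.5)).any()])
E
```

```text
clock: 32.05
ee_pos: [478.5, 212.9, 221.5]
wrist_force: [-0.0, 0.2, -0.0]
grip_width: 0.6
clock: 32.75
ee_pos: [449.4, 372.0, 270.3]
wrist_force: [0.4, -0.8, -0.7]
grip_width: 0.7
t 32.75 pos [449.4 372.  270.3] box [-117.   148.8] yawY 78.89 tilt [-0.0034 -0.0025 -1.    ] F [ 0.4 -0.8 -0.7] grip 0.7
shift cm [ -6.01 -14.86  11.06] turn z 0.002
shift after turn [ -6.03 -14.85  11.06]
-80 [105. 111. 113.];-76 [102. 107. 113.];-72 [101. 103. 107.];-68 [102. 104. 106.];-64 [102. 104. 106.];-60 [102. 104. 107.];-56 [102. 104. 106.];-52 [100. 103. 106.];-48 [101. 104. 106.];-44 [103. 104. 106.];-40 [106. 108. 109.];-36 [109. 111. 113.];-32 [109. 111. 114.];scene tread 139.46165320233956
[(90, np.float64(122.0)), (93, np.float64(121.0)), (96, np.float64(121.0)), (99, np.float64(116.0)), (102, np.float64(112.0)), (105, np.float64(112.0)), (108, np.float64(63.0))]
-80 [109. 112. 116.];-76 [100. 107. 114.];-72 [100. 104. 108.];-68 [101. 105. 110.];-64 [100. 104. 108.];-60 [100. 104. 109.];-56 [ 43. 104. 110.];-52 [ 99. 104. 108.];-48 [101. 104. 108.];-44 [101. 105. 109.];-40 [102. 105. 109.];-36 [103. 111. 118.];-32 [108. 113. 117.];top tread 139.78055618144606
[(90, np.float64(123.0)), (93, np.float64(123.0)), (96, np.float64(123.0)), (99, np.float64(122.0)), (102, np.float64(112.0)), (105, np.float64(112.0)), (108, np.float64(113.0))]
```

View pics/scene12c.png

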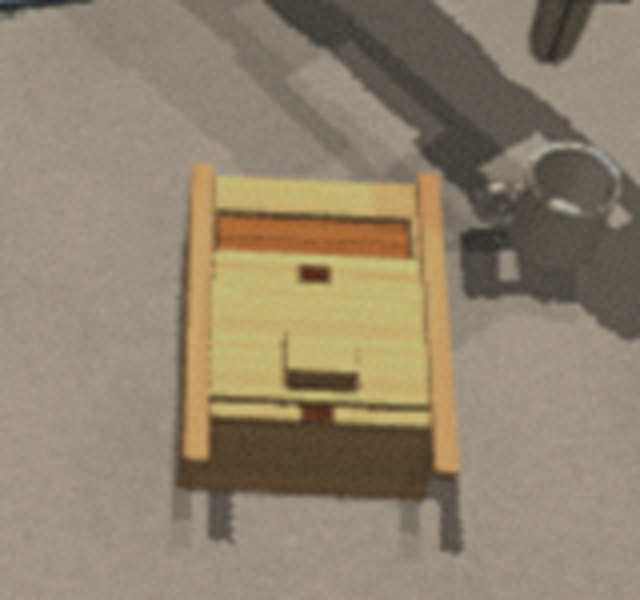

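View pics/top12.png

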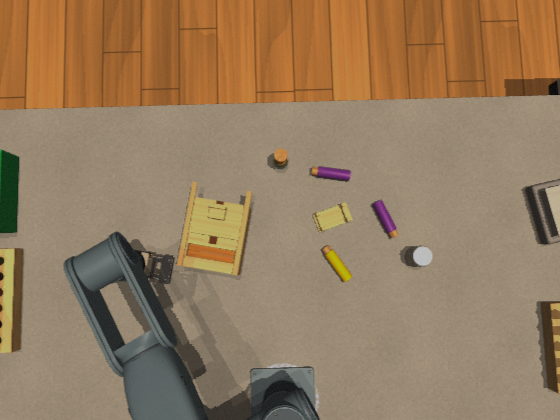

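Leaves shut at 104 all over the slot, cover open with its far edge at about x=99–100, tread up at 139.5. The tin, mug and jar are where they were, the cradle is empty and the robot is clear of everything. I hand in.

```bash
python3 -m crank '[[0,0,0,0,0,0,0],[0,0,0,0,0,0,0],[0,0,0,0,0,0,0],[0,0,0,0,0,0,0],[0,0,0,0,0,0,0]]'|head -2; python3 -c "
from cell import bot
print(bot.sign_off())"
```

```text
clock: 33.35
ee_pos: [450.7, 371.9, 272.0]
the job is handed in; nothing more can be done
None
```

I opened the box and latched its cover open, then laid the glass tube in the slot and pushed it through the flap into the box. I handed the job in at about 33 s; no verdict is reported.

- **Cover:** The thumb plate was felt at 139.3 mm. I pressed the tab about 7 mm down with about 7 N, never more than about 9 N in all. I slid the cover about 90 mm to its stop and let the tab spring up.
- **Tube:** My first grip was too near the fingertips because I lifted while the fingers were still closing. I set the tube back, pressing it into the cradle with about 19 N for a moment, and gripped it lower. It then lay level in the slot, about 2 mm off its centre by the depth picture, and went through under a push of about 12 N at most.

**Last checks:**
- The tube's top read about 42 mm above the table through the open leaves, so it lies on the box floor.
- The leaves read level at 104 mm, so the flap is shut. A few pixels at the seam between them read 43 mm in the top camera, which is probably the gap showing through.
- The cover was fully open and the tread was up at 139.5 mm.
- The tin, mug and jar looked unmoved in the final picture; I did not re-measure their positions.
- The robot touched nothing.

One check disagreed: the network's mark for the tube in the slot was about 8 mm off the depth measurement. I trusted the depth.

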